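Fit the spare funnel to the filtration manifold and open the vacuum valve

TASK

The blanked port of the three-port filtration manifold is needed: pull the blanking cap off its spigot and put it in the shallow steel tray, then take the spare filter funnel that stands on the bench and guide it down onto the bare spigot, without letting it drop, until it sits upright and fully home on the port's collar. Last, open the shut-off valve at the end of the manifold by swinging its lever a quarter turn to its stop, in line with the pipe. Leave the two funnels that are already fitted and the other things on the bench where they are.

Things in the scene. Friction and masses are not known exactly. Their poses are not given: they have to be found in the camera images.
- manifold: fixed steel filtration manifold: a 42 mm pipe 350 mm long lying along the manifold's own y axis, pipe axis 62 mm above the bench, on two feet 70 mm deep, with three upright ports in a row 110 mm apart, and at its -y end the shut-off valve, an outlet pipe and a receiver bottle (104 mm wide, 196 mm tall, centred 190 mm in +x and 397 mm in -y). Its origin is on the bench below the middle port; its yaw varies; its x axis points roughly away from the robot
- port0 (a point): the port nearest the valve (110 mm in the manifold's -y from the middle port): the point on the spigot's axis at its foot, on top of the collar, 98 mm above the bench. Collar 48 mm wide. The upright spigot is 22 mm in diameter and 30 mm tall from this point, its top 8 mm tapering to 14 mm. Axes as the manifold's. Any of the three ports may be the one that carries the cap; the others carry fitted funnels
- port1 (a point): the middle port, the same
- port2 (a point): the port farthest from the valve, the same
- cap_center (a point): blanking cap of moulded plastic, a cylinder 40 mm wide and 62 mm tall, 0.06 kg, closed and flat above, with a 25 mm bore 36 mm deep open below; it sits loosely over one spigot, resting on the collar. The point is on its axis, 31 mm above its foot
- cap: the same cap; origin at the centre of its foot
- funnel_center (a point): the spare funnel, standing upright on the bench: steel filter funnel, 90 mm tall, 0.24 kg: a round socket sleeve below (foot to 36 mm up, 40 mm outside, 25 mm bore, 34 mm deep, open below), a 60 mm wide shoulder (39 to 46 mm up), and above it an open cup 56 mm wide with a 2.5 mm wall, up to 90 mm; round, so its yaw is of no account. The point is on its axis, 45 mm above its foot; the cup is best gripped at 65 to 70 mm above the foot
- funnel_foot (a point): centre of the spare funnel's underside, the mouth of its socket; z axis along the funnel, up. When fully home it coincides with the port point
- funnel: the spare funnel; origin at the centre of its underside
- funnel_a_foot (a point): underside centre of a fitted funnel, like the spare one, already home on a port
- funnel_a: that fitted funnel; same origin
- funnel_b_foot (a point): underside centre of the other fitted funnel, already home on a port
- funnel_b: that fitted funnel; same origin
- tray_floor (a point): shallow steel tray fixed to the bench, 120 mm (its x) by 170 mm (its y) outside with a rim reaching 5 mm farther out, 25 mm tall, 3 mm walls and floor; the point is the centre of its inner floor, 3 mm above the bench. Tray and spare funnel stand one to the left and one to the right in front of the manifold, either way round
- valve (a joint): angle of the valve lever about its upright axis, rad: 0 = closed, the lever pointing to the manifold's -x (towards the robot, across the pipe); it grows counter-clockwise seen from above to 1.57 = open, at its stop, the lever pointing to the manifold's -y, in line with the outlet pipe. Stiff: it takes about 3 N at the grip and stays where it is left
- valve_axis (a point): point on the lever's axis of rotation, at the height of the middle of its grip, 97 mm above the bench
- valve_grip (a point): middle of the lever's grip, 68 mm from the axis: a plastic-covered bar 17 mm wide, 14 mm tall (90 to 104 mm above the bench), reaching from 28 to 108 mm from the axis; nothing stands within 15 mm below or beside its outer half anywhere on its swing
- beaker: steel beaker 64 mm wide, 90 mm tall, with a plain bottom and no socket, standing behind the manifold; leave it. Origin at its underside
- washbottle: wash bottle 68 mm wide, 195 mm tall with its spout; leave it. Origin at its underside
- petri: covered petri dish 100 mm wide, 17 mm tall, in front of the manifold; leave it. Origin at its underside
- disc: flat microscope stage disc 95 mm wide, 5 mm thick, lying in front of the manifold; leave it. Origin at its underside

How it is judged (in metres and radians):
On the way, in this order (a step that is already met when the one before it is completed fails the run):
1. the blanking cap has been pulled off and lies in the tray (x of cap_center in the frame of tray_floor between -0.055 and 0.055 m and y of cap_center in the frame of tray_floor between -0.08 and 0.08 m and z of cap_center in the frame of tray_floor below 0.045 m and linear speed of cap below 0.05 m/s), for 0.2 s.
2. the spare funnel is upright and fully home on the bare port (((horizontal distance between funnel_foot and port0 below 0.004 m and z of funnel_foot in the frame of port0 below 0.003 m and angle between funnel_foot's own z axis and vertical below 0.06 rad) or (horizontal distance between funnel_foot and port1 below 0.004 m and z of funnel_foot in the frame of port1 below 0.003 m and angle between funnel_foot's own z axis and vertical below 0.06 rad) or (horizontal distance between funnel_foot and port2 below 0.004 m and z of funnel_foot in the frame of port2 below 0.003 m and angle between funnel_foot's own z axis and vertical below 0.06 rad))), for 0.2 s.
3. the valve lever is swung to its open stop (value of joint valve above 1.4 rad), for 0.2 s.
At the end, for the whole second after the job is handed in: The cap rests in the tray; the spare funnel is at rest on the port that was capped and the fitted funnels on theirs, each foot within 4 mm of its port point sideways and 3 mm in height, upright within 0.06 rad; the valve stands above 1.4 rad (all of step 1 and ((horizontal distance between funnel_foot and port0 below 0.004 m and z of funnel_foot in the frame of port0 below 0.003 m and angle between funnel_foot's own z axis and vertical below 0.06 rad) or (horizontal distance between funnel_foot and port1 below 0.004 m and z of funnel_foot in the frame of port1 below 0.003 m and angle between funnel_foot's own z axis and vertical below 0.06 rad) or (horizontal distance between funnel_foot and port2 below 0.004 m and z of funnel_foot in the frame of port2 below 0.003 m and angle between funnel_foot's own z axis and vertical below 0.06 rad)) and linear speed of funnel below 0.03 m/s and value of joint valve above 1.4 rad and ((horizontal distance between funnel_a_foot and port0 below 0.004 m and z of funnel_a_foot in the frame of port0 below 0.003 m and angle between funnel_a_foot's own z axis and vertical below 0.06 rad) or (horizontal distance between funnel_a_foot and port1 below 0.004 m and z of funnel_a_foot in the frame of port1 below 0.003 m and angle between funnel_a_foot's own z axis and vertical below 0.06 rad) or (horizontal distance between funnel_a_foot and port2 below 0.004 m and z of funnel_a_foot in the frame of port2 below 0.003 m and angle between funnel_a_foot's own z axis and vertical below 0.06 rad)) and ((horizontal distance between funnel_b_foot and port0 below 0.004 m and z of funnel_b_foot in the frame of port0 below 0.003 m and angle between funnel_b_foot's own z axis and vertical below 0.06 rad) or (horizontal distance between funnel_b_foot and port1 below 0.004 m and z of funnel_b_foot in the frame of port1 below 0.003 m and angle between funnel_b_foot's own z axis and vertical below 0.06 rad) or (horizontal distance between funnel_b_foot and port2 below 0.004 m and z of funnel_b_foot in the frame of port2 below 0.003 m and angle between funnel_b_foot's own z axis and vertical below 0.06 rad))); the robot touches nothing.
It fails at once if the spare funnel drops down the spigot (faster than 0.45 m/s on it) ((horizontal distance between funnel_foot and port0 below 0.01 m and z of funnel_foot in the frame of port0 between 0.002 and 0.03 m and linear speed of funnel above 0.45 m/s) or (horizontal distance between funnel_foot and port1 below 0.01 m and z of funnel_foot in the frame of port1 between 0.002 and 0.03 m and linear speed of funnel above 0.45 m/s) or (horizontal distance between funnel_foot and port2 below 0.01 m and z of funnel_foot in the frame of port2 between 0.002 and 0.03 m and linear speed of funnel above 0.45 m/s)).
It fails at once if a fitted funnel is moved more than 15 mm (distance of any of funnel_a, funnel_b from where it was at the start of the episode above 0.015 m).
It fails at once if the beaker, wash bottle, petri dish or stage disc is moved more than 30 mm (distance of any of beaker, washbottle, petri, disc from where it was at the start of the episode above 0.03 m).
It also fails if it takes over 70 s, if anything falls off the work surface, if the arm or the gripper's body presses on something with over 40 N, if the wrist force passes 120 N, or if a joint passes its speed limit or range.

ROBOT

A 6-joint arm with a two-finger parallel gripper is mounted at the origin on the work surface. World frame = base frame: x ahead of the robot, y to its left, z up, the work surface at z = 0. Lengths are in m, angles in degrees, forces in N, time in s.
With the tool pointing down it reaches from about 0.25 to 0.725 m from the base axis. Payload 9.7 kg.
Tool frame: the origin (TCP) lies on the centre line of the jaws, within the pads' length; the fingertips stand 19 mm ahead of it and the grasp point (between the pads) is the TCP; z points along the fingers, y is the direction in which the jaws open and shut (so a half turn about z gives the same grasp; the last joint's range is limited). The gripper opens to 85 mm and grips with 20 to 120 N. Pads are 22 mm wide; open, the fingers measure 114 mm over their backs; the gripper's body (76 mm by 85 mm) begins 54 mm behind the grasp point. The pads swing forward as they close: fully open they stand 13 mm farther back than shut.
Start: joints at [70.646, 4.979, 10.078, 95.1, 0, 90], TCP at [0.182, 0.519, 0.25] pointing down, gripper open.
Joint ranges: [-179.16, 179.16], [-48.56, 103.87], [-65.8, 70.77], [-126.05, 130.52], [-82.76, 87.17], [-180, 180]. Speed limits (degrees/s): [127.2, 127.2, 147.25, 180, 180, 180].

INTERFACE

Orientations are given as [roll, pitch, yaw] about the fixed x, y, z axes, in that order (R = Rz(yaw) Ry(pitch) Rx(roll)).
In Python, from workcell import bot gives the robot as it stands.
- The arm moves only by the tool servo_tool, never from a script. Its argument "motion" is a list that holds one entry, the list of rows, each a list of 6 numbers: the shift along the tool's x, y, z in mm, then the turn, a rotation vector about the tool's x, y, z in rad. A call has 1 to 5 rows; each row shifts and turns the commanded pose from where the row before left it, along the tool's axes as they then stand; what a row does not reach is not made up. A row lasts 1/10 s, in which the tool goes at most 50 mm and 8.59 degrees, less where a joint would pass 70% of its speed; a pose out of reach is approached as far as the arm can. A call is refused whole if a number of a shift passes 50 or a number of a turn 0.15, either way. A call with a gripper value outside its range is refused whole. "gripper" is the finger opening in mm, from 0 to 85.4, set as the call begins (left out, the last holds). The fingers move at their own pace and stop on an object; "newtons" is the grip in N (left out, the last holds). Time passes only in rows, so rows that do not move let the fingers close. It gives the time, the measured TCP pose, the force and the opening at its end, in the units of the state.
- bot.get_obs(): the state, without advancing time (a new reading comes with each control period).
- bot.camera(name): name is "scene" or "top"; returns a dict with "color" (480x640x3 uint8, red, green, blue), "fx", "fy", "cx", "cy" (pixels), "R" (3x3) and "t" (3): a world point X has camera coordinates R X + t. Camera axes: x right, y down, z forward; pixel columns grow to the right and rows downward; lengths in m; the calibration is good to about 2 mm. A picture is of the moment at which its call begins. There is no depth.
- bot.job_done(): hands the job in, once; it reports no verdict.
Trained networks look in a picture, given as the dict that the camera call returned (one of the last four; its "shot" number tells which), for a name from the list of things; names that differ only in an ending like _2 or _b are one class to them, and where a whole thing is asked for, a point or a joint stands for the part that bears it (a point fixed in the world has none). Each returns a list of dicts, best first, with "confidence" (0 to 1); they miss things now and then, are a little off and sometimes report something else, mostly with a low value. They report only what shows in the picture. A call takes as long as a camera call.
- bot.look_for(picture, label): "rect" ([left, top, width, height] in pixels, round what is visible of it).
The state is a dict: "time": time; "q": joint angles; "qd": joint speeds; "joint_efforts": joint torques, N m; "ee_pos": TCP position; "tcp_rot": TCP orientation; "wrist_force": force on the tool from outside, world axes, zero at the start; "torque": the same for the moment, N m; "opening": finger opening in m.
Only numpy, scipy, OpenCV 4.12 (cv2) and the standard library are available. Lean on these libraries where they do the work, as an engineer would, in place of code of your own. Each camera call takes 0.05 s, during which the arm holds its last target.

## Working session

There is one attempt and no reset: what is moved stays moved. The work goes in short steps, Python scripts to look and compute and a tool call to move; the robot and the scene stay as the last step left them, time stands still between calls to the robot, and variables do not carry over. Pictures are saved under pics/ and viewed, and the job is handed in when it is done.

Besides the shell and the picture viewer there is one more tool, called after "Request:" as name([rows], argument=value, ...), one row to a line, values as JSON. servo_tool: Moves the arm, as the interface text tells. Its arguments: {"type":"object","properties":{"motion":{"type":"array","items":{"type":"array","items":{"type":"array","items":{"type":"number"}}}},"gripper":{"type":"number"},"newtons":{"type":"number"}},"required":["motion"]}

```bash
mkdir -p pics
python3 - <<'E'
from workcell import bot
import cv2,pickle
o=bot.get_obs();print(o)
for n in("scene","top"):
    p=bot.camera(n);pickle.dump(p,open(f'{n}0.pkl','wb'))
    cv2.imwrite(f'pics/{n}0.png',p["color"][:,:,::-1])
    print(n,p["fx"],p["cx"],p["cy"],p["R"],p["t"])
    for l in("cap","funnel","funnel_a","manifold","tray_floor","valve","valve_grip","petri","disc","beaker","washbottle","cap_center","funnel_center"):
        try:print(l,[(r["rect"],round(r["confidence"],2)) for r in bot.look_for(p,l)][:4])
        except Exception as e:print(l,e)
E
```

```text
{'time': 0.0, 'q': array([7.06451419e+01, 5.01302827e+00, 1.00347546e+01, 9.50996717e+01,
       9.33240915e-04, 9.00019854e+01]), 'qd': array([ 0.05472073,  0.03367679,  0.02555308, -0.0694758 , -0.01058631,
        0.10032314]), 'joint_efforts': array([-5.17463450e-04, -5.20390999e+01,  4.64802575e+01,  1.65485730e-02,
       -4.02675278e-05,  7.07916158e-06]), 'ee_pos': array([0.18220939, 0.51872877, 0.24956724]), 'tcp_rot': array([-1.79922055e+02, -9.30539061e-04,  1.60643155e+02]), 'wrist_force': array([ 0.35963189, -0.89029296, -0.22593678]), 'torque': array([-0.00285813, -0.06395771, -0.01546624]), 'opening': 0.08537124583790555}
scene 448.99104973031274 316.05512480901564 236.5854876041885 [[-0.55215093  0.83371507  0.00696644]
 [ 0.57627903  0.38766846 -0.7194551 ]
 [-0.60252123 -0.39323319 -0.69450401]] [ 0.2518164  -0.2739233   1.33058692]
cap [([380.7, 245.3, 25.2, 40.0], 0.76)]
funnel [([223.6, 135.9, 28.3, 35.3], 0.96), ([318.3, 217.1, 37.5, 51.3], 0.93), ([266.9, 194.8, 32.7, 54.1], 0.82)]
funnel_a [([223.6, 135.9, 28.3, 35.3], 0.96), ([318.3, 217.1, 37.5, 51.3], 0.93)
[... 1254 characters left out ...]
23.3, 92.7, 253.5, 159.1], 0.95)]
tray_floor [([201.6, 281.5, 70.1, 56.6], 0.73)]
valve [([404.3, 204.7, 21.9, 44.4], 0.9)]
valve_grip [([404.7, 204.1, 19.9, 45.7], 0.65)]
petri [([293.5, 280.1, 39.1, 38.7], 0.74), ([241.9, 226.6, 22.0, 12.5], 0.34), ([283.4, 209.2, 25.0, 26.8], 0.32)]
disc [([370.5, 282.9, 40.4, 36.8], 0.77), ([226.5, 92.6, 251.7, 156.5], 0.18)]
beaker [([321.4, 137.3, 27.8, 33.2], 0.68), ([238.8, 222.5, 18.4, 17.4], 0.42)]
washbottle [([134.0, 196.3, 65.1, 28.5], 0.72)]
cap_center [([239.5, 223.0, 21.0, 15.5], 0.84), ([133.4, 194.2, 65.9, 30.5], 0.71)]
funnel_center [([463.3, 305.5, 34.5, 26.0], 0.93), ([331.1, 201.0, 26.3, 28.4], 0.45), ([405.2, 202.1, 23.2, 50.1], 0.43)]
```

View pics/scene0.png

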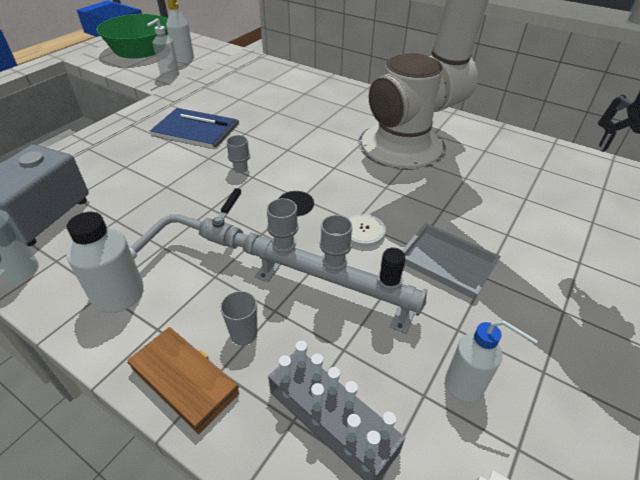

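View pics/top0.png

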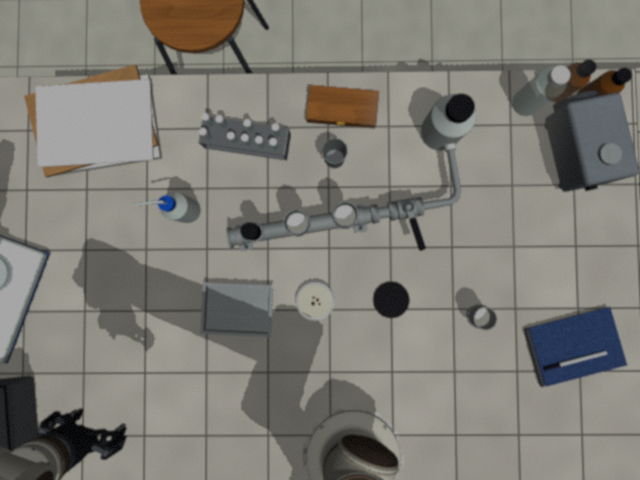

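```bash
cat > h.py <<'E'
import numpy as np,cv2,pickle
def ray(p,u,v):
    R=np.array(p["R"]);t=np.array(p["t"])
    d=R.T@np.array([(u-p["cx"])/p["fx"],(v-p["cy"])/p["fy"],1]);return -R.T@t,d
def atz(p,u,v,z):
    o,d=ray(p,u,v);return o+d*(z-o[2])/d[2]
def proj(p,X):
    c=np.array(p["R"])@np.array(X)+np.array(p["t"]);return np.array([p["fx"]*c[0]/c[2]+p["cx"],p["fy"]*c[1]/c[2]+p["cy"]])
def tri(p,q,a,b):
    A=[];B=[]
    for P,w in((p,a),(q,b)):
        o,d=ray(P,*w);d/=np.linalg.norm(d);M=np.eye(3)-np.outer(d,d);A.append(M);B.append(M@o)
    X=np.linalg.solve(A[0]+A[1],B[0]+B[1]);return X,[proj(p,X)-a,proj(q,X)-b]
def crop(p,r,s,f):
    x,y,w,h=r;im=p["color"][y:y+h,x:x+w,::-1]
    cv2.imwrite(f,cv2.resize(im,None,fx=s,fy=s,interpolation=cv2.INTER_CUBIC))
E
python3 - <<'E'
from h import *
s=pickle.load(open('scene0.pkl','rb'));t=pickle.load(open('top0.pkl','rb'))
crop(t,(220,180,130,80),6,'pics/c1.png')
crop(s,(250,180,180,130),4,'pics/c2.png')
crop(t,(390,190,110,150),4,'pics/c3.png')
crop(s,(200,120,60,110),5,'pics/c4.png')
E
```

```text
(no output)
```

View pics/c1.png

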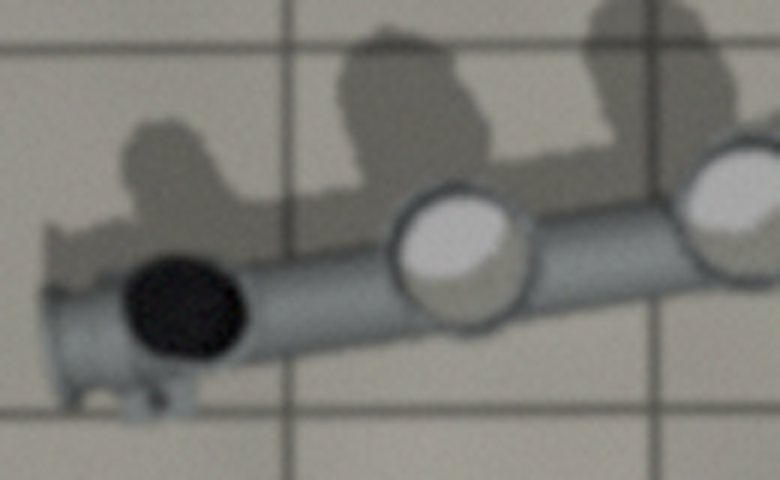

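View pics/c2.png

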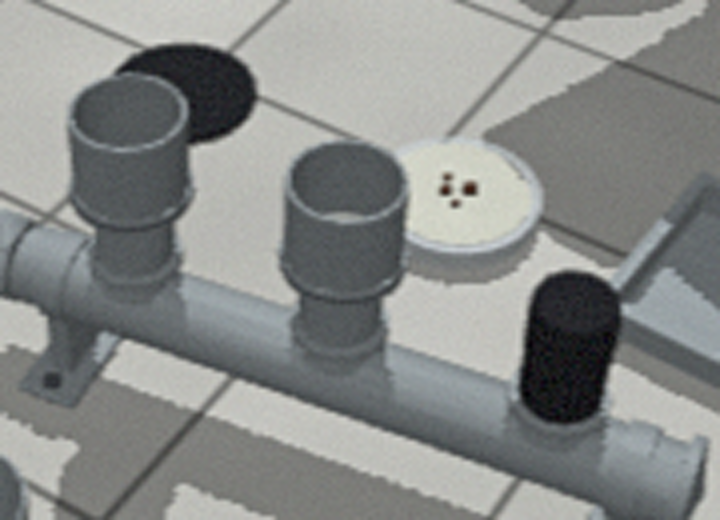

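View pics/c3.png

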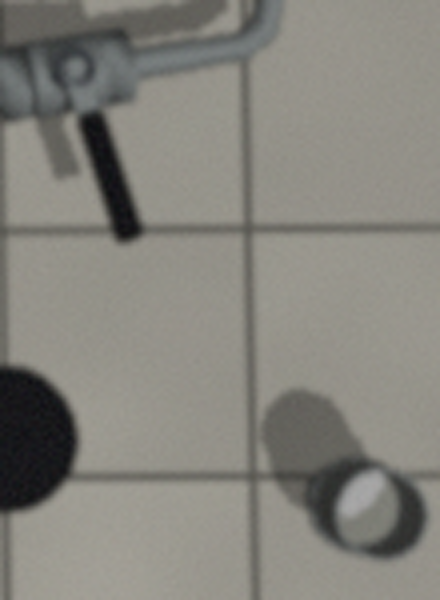

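View pics/c4.png

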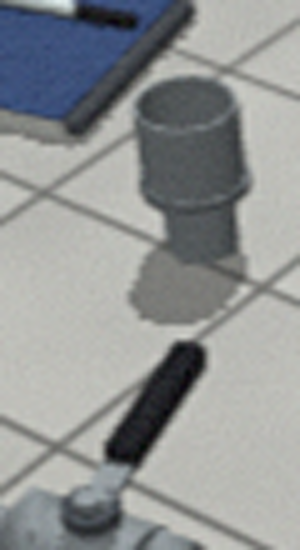

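```bash
cat > loc.py <<'E'
from h import *
from scipy.optimize import least_squares
s=pickle.load(open('scene0.pkl','rb'));t=pickle.load(open('top0.pkl','rb'))
def px(c,off,k): return np.array([off[0]+(c[0]+.5)/k-.5,off[1]+(c[1]+.5)/k-.5])
P={'p2':(px((179,307),(220,180),6),px((575,300),(250,180),4),.160),
'p1':(px((462,257),(220,180),6),px((347,180),(250,180),4),.188),
'p0':(px((753,211),(220,180),6),px((128,113),(250,180),4),.188),
'fun':(px((378,510),(390,190),4),px((187,102),(200,120),5),.090)}
if __name__=="__main__":
    print('cams',-t["R"].T@t["t"],-s["R"].T@s["t"])
    for n,(a,b,z) in P.items():
        X,e=tri(t,s,a,b);print(n,'tri',X.round(4),np.round(e,2).tolist(),'top',atz(t,*a,z).round(4),'scene',atz(s,*b,z).round(4))
    def f(v):
        r=[];c,sn=np.cos(v[2]),np.sin(v[2])
        for n,y in(('p2',.11),('p1',0),('p0',-.11)):
            a,b,z=P[n];X=[v[0]-sn*y,v[1]+c*y,z];r+=[*(proj(t,X)-a),*(proj(s,X)-b)]
        return np.array(r)
    r=least_squares(f,[.45,.1,0.]);print(r.x,np.degrees(r.x[2]),f(r.x).round(1))
    v=r.x
    for y in(.11,0,-.11):print(y,v[0]-np.sin(v[2])*y,v[1]+np.cos(v[2])*y)
    for u,w in((201.6,281.5),(271.7,338.1),(201.6,338.1),(271.7,281.5)):print('tray',atz(t,u,w,.025).round(3))
    for c in((95,112),(127,236),(75,66)):print('lever',atz(t,*px(c,(390,190),4),.104).round(4))
    for c in((119,458),(189,350),(91,500)):print('leverS',atz(s,*px(c,(200,120),5),.1).round(4))
E
python3 loc.py
python3 - <<'E'
from h import *
t=pickle.load(open('top0.pkl','rb'));s=pickle.load(open('scene0.pkl','rb'))
crop(t,(190,265,220,90),3,'pics/c5.png')
E
```

```text
cams [0.50905197 0.048839   1.15712419] [1.09860378 0.41947923 0.72526817]
p2 tri [0.5708 0.2354 0.1596] [[-0.33, 0.16], [-0.48, 0.0]] top [0.5711 0.2346 0.16  ] scene [0.5707 0.2363 0.16  ]
p1 tri [0.5863 0.127  0.1869] [[-0.34, 0.21], [-0.49, -0.01]] top [0.5867 0.1261 0.188 ] scene [0.5869 0.1283 0.188 ]
p0 tri [0.6028 0.0197 0.1865] [[0.13, -0.09], [0.19, 0.01]] top [0.6025 0.02   0.188 ] scene [0.6044 0.0205 0.188 ]
fun tri [ 0.3657 -0.3076  0.0949] [[-0.23, 0.17], [-0.26, -0.03]] top [ 0.3654 -0.3098  0.09  ] scene [ 0.3596 -0.3126  0.09  ]
[0.58688297 0.12761502 0.1480143 ] 8.480594794826535 [-0.8  0.2  0.1  0.  -0.7 -0.1 -0.3 -0.2  0.6 -0.3 -0.3 -0.7]
0.11 0.5706607770413217 0.23641226154733036
0 0.586882965231834 0.1276150161304008
-0.11 0.6031051534223464 0.018817770713471238
tray [0.451 0.382 0.025]
tray [0.308 0.203 0.025]
tray [0.309 0.381 0.025]
tray [0.45  0.203 0.025]
lever [ 0.6022 -0.144   0.104 ]
lever [ 0.5287 -0.1616  0.104 ]
lever [ 0.6297 -0.1326  0.104 ]
leverS [ 0.6013 -0.1408  0.1   ]
leverS [ 0.5281 -0.1649  0.1   ]
leverS [ 0.6279 -0.1324  0.1   ]
```

View pics/c5.png

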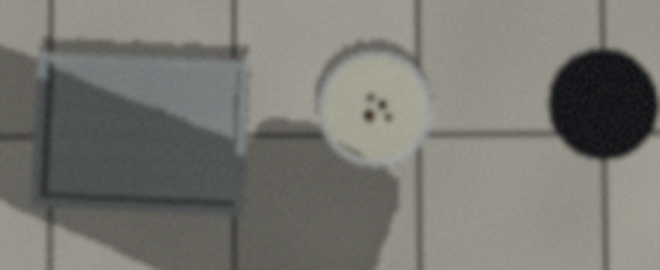

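```bash
cat > plan.py <<'E'
import sys,numpy as np,json
from workcell import bot
def st():
    o=bot.get_obs();return o
def plan(p0,psi0,p1,psi1,n,verbose=True):
    p0=np.array(p0,float);p1=np.array(p1,float)
    dpsi=(psi1-psi0)/n;psi=psi0;p=p0.copy();rows=[]
    for i in range(n):
        tgt=p0+(p1-p0)*(i+1)/n;d=(tgt-p)*1000;a=np.radians(psi)
        v=np.array([np.cos(a)*d[0]+np.sin(a)*d[1],np.sin(a)*d[0]-np.cos(a)*d[1],-d[2]]).round(1)
        tz=round(-np.radians(dpsi),4)
        rows.append([*v.tolist(),0,0,tz])
        p=p+np.array([np.cos(a)*v[0]+np.sin(a)*v[1],np.sin(a)*v[0]-np.cos(a)*v[1],-v[2]])/1000
        psi-=np.degrees(tz)
    for i in range(0,n,5):print(json.dumps(rows[i:i+5]))
    print('->',p,psi)
if __name__=="__main__":
    a=[float(x) for x in sys.argv[1:]]
    o=st();psi0=o["tcp_rot"][2]
    print(o["time"],o["ee_pos"].round(4),o["tcp_rot"].round(2),o["wrist_force"].round(2),round(o["opening"],4))
    if len(a)>=5: plan(o["ee_pos"],psi0,a[:3],a[3],int(a[4]))
E
python3 plan.py .5707 .2362 .25 98.5 12
```

```text
1.4 [0.1823 0.5189 0.2503] [180.    -0.   160.64] [ 0.37 -0.57 -0.01] 0.0852
[[-38.3, -11.5, 0.0, 0, 0, 0.0904], [-39.3, -8.0, 0.0, 0, 0, 0.0904], [-39.8, -4.4, 0.1, 0, 0, 0.0904], [-40.0, -0.8, -0.0, 0, 0, 0.0904], [-39.9, 2.8, 0.0, 0, 0, 0.0904]]
[[-39.6, 6.4, 0.0, 0, 0, 0.0904], [-38.7, 9.9, 0.1, 0, 0, 0.0904], [-37.7, 13.5, -0.0, 0, 0, 0.0904], [-36.4, 16.7, 0.0, 0, 0, 0.0904], [-34.7, 20.0, 0.0, 0, 0, 0.0904]]
[[-32.8, 23.0, 0.1, 0, 0, 0.0904], [-30.5, 25.9, -0.0, 0, 0, 0.0904]]
-> [0.57070216 0.23620277 0.24998334] 98.48817988631689
```

Request:
servo_tool([
  [[-38,-11.5,0,0,0,0.09],[-39,-8,0,0,0,0.09],[-40,-4.5,0,0,0,0.09],[-40,-1,0,0,0,0.09],[-40,3,0,0,0,0.09]],
], gripper=85)

```text
time: 1.9
ee_pos: [0.3449, 0.4001, 0.2504]
tcp_rot: [180.0, -0.0, 134.7]
wrist_force: [0.0, 1.7, 0.2]
opening: 0.085
```

Request:
servo_tool([
  [[-39.5,6.5,0,0,0,0.09],[-38.5,10,0,0,0,0.09],[-37.5,13.5,0,0,0,0.09],[-36.5,16.5,0,0,0,0.09],[-34.5,20,0,0,0,0.09]],
])

```text
time: 2.4
ee_pos: [0.5069, 0.2832, 0.2504]
tcp_rot: [180.0, -0.0, 108.9]
wrist_force: [0.8, 1.1, 0.3]
opening: 0.0855
```

Request:
servo_tool([
  [[-32,22,0,0,0,0.09],[-25,20,0,0,0,0.09],[0,0,0,0,0,0]],
])

```text
time: 2.7
ee_pos: [0.5648, 0.2394, 0.2493]
tcp_rot: [-180.0, 0.0, 98.4]
wrist_force: [0.2, -0.7, 0.0]
opening: 0.0851
```

```bash
python3 plan.py .5707 .2362 .16 98.5 3
```

```text
2.7 [0.5648 0.2394 0.2493] [-1.7997e+02  5.0000e-02  9.8400e+01] [ 0.24 -0.72  0.02] 0.0851
[[-1.3, 1.8, 29.8, 0, 0, -0.0006], [-1.4, 1.8, 29.7, 0, 0, -0.0006], [-1.3, 1.7, 29.8, 0, 0, -0.0006]]
-> [0.57065688 0.23619817 0.15998231] 98.50294719661194
```

Request:
servo_tool([
  [[-4,5.5,0,0,0,0],[0,0,30,0,0,0],[0,0,30,0,0,0],[0,0,30,0,0,0],[0,0,17,0,0,0]],
])

```text
time: 3.2
ee_pos: [0.5671, 0.2392, 0.1408]
tcp_rot: [-179.9, 0.0, 98.9]
wrist_force: [-0.5, -0.2, -0.8]
opening: 0.0849
```

Run:
```python
from workcell import bot
from h import *
for n,r in(('scene',(340,160,120,150)),('top',(190,170,120,100))):
    p=bot.camera(n);crop(p,r,4,f'pics/g1{n}.png')
print(bot.get_obs()["ee_pos"])
```

```text
[0.56673381 0.23905067 0.14070448]
```

View pics/g1scene.png

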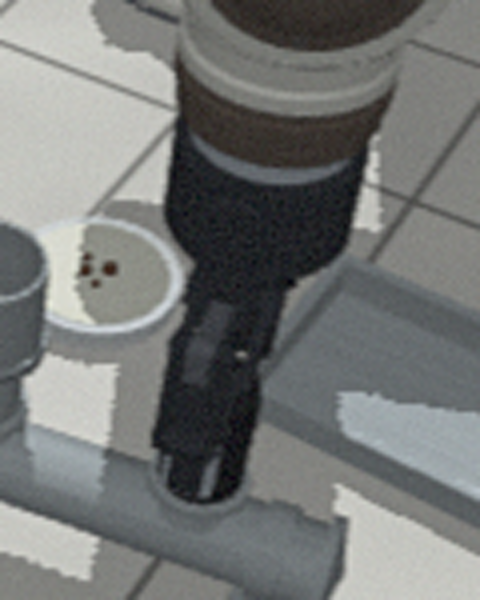

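View pics/g1top.png

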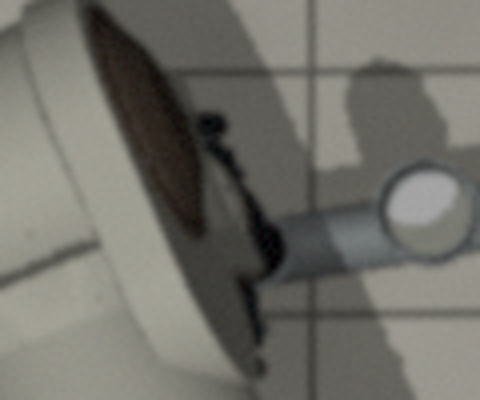

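Request:
servo_tool([
  [[-3.5,3.5,0,0,0,0.007],[0,0,0,0,0,0]],
])

```text
time: 3.5
ee_pos: [0.5732, 0.2361, 0.1451]
tcp_rot: [179.9, -0.0, 98.4]
wrist_force: [-0.3, -0.3, 0.9]
opening: 0.085
```

Request:
servo_tool([
  [[0,0,0,0,0,0],[0,0,0,0,0,0],[0,0,0,0,0,0],[0,0,0,0,0,0],[0,0,0,0,0,0]],
], gripper=30, newtons=40)

```text
time: 4.0
ee_pos: [0.5725, 0.2359, 0.1438]
tcp_rot: [180.0, -0.0, 98.4]
wrist_force: [-1.4, -0.4, 4.1]
opening: 0.039
```

Request:
servo_tool([
  [[0,0,0,0,0,0],[0,0,0,0,0,0],[0,0,0,0,0,0],[0,0,0,0,0,0],[0,0,0,0,0,0]],
])

```text
time: 4.5
ee_pos: [0.5725, 0.2359, 0.1438]
tcp_rot: [180.0, -0.0, 98.4]
wrist_force: [-1.6, -1.5, 4.3]
opening: 0.0391
```

Request:
servo_tool([
  [[0,0,-5,0,0,0],[0,0,-15,0,0,0],[0,0,-25,0,0,0],[0,0,-35,0,0,0],[0,0,-35,0,0,0]],
])

```text
time: 5.0
ee_pos: [0.5721, 0.2357, 0.2602]
tcp_rot: [-180.0, 0.0, 98.4]
wrist_force: [1.1, -0.3, -0.9]
opening: 0.0387
```

```bash
python3 plan.py .379 .292 .24 98.5 5
```

```text
5.0 [0.5721 0.2357 0.2602] [-1.7999e+02  1.0000e-02  9.8360e+01] [ 1.09 -0.28 -0.88] 0.0387
[[16.8, -36.6, 4.0, 0, 0, -0.0005], [16.7, -36.5, 4.1, 0, 0, -0.0005], [16.8, -36.6, 4.0, 0, 0, -0.0005], [16.8, -36.5, 4.1, 0, 0, -0.0005], [16.9, -36.6, 4.0, 0, 0, -0.0005]]
-> [0.37897248 0.29203626 0.24001043] 98.50618811772476
```

Request:
servo_tool([
  [[17,-36.5,4,0,0,0],[17,-36.5,4,0,0,0],[17,-36.5,4,0,0,0],[17,-36.5,4,0,0,0],[17,-36.5,4,0,0,0]],
])

```text
time: 5.5
ee_pos: [0.3781, 0.2936, 0.2391]
tcp_rot: [180.0, -0.0, 98.3]
wrist_force: [-0.5, 0.3, -0.0]
opening: 0.0389
```

Request:
servo_tool([
  [[0,0,40,0,0,0],[0,0,45,0,0,0],[0,0,45,0,0,0],[0,0,30,0,0,0],[0,0,12,0,0,0]],
])

```text
time: 6.0
ee_pos: [0.3784, 0.2926, 0.0642]
tcp_rot: [-179.8, 0.1, 98.4]
wrist_force: [-1.0, 0.2, -0.1]
opening: 0.0391
```

Request:
servo_tool([
  [[0,0,4,0,0,0],[0,0,4,0,0,0],[0,0,3,0,0,0],[0,0,0,0,0,0]],
])

```text
time: 6.4
ee_pos: [0.38, 0.2937, 0.0562]
tcp_rot: [179.9, -0.0, 98.4]
wrist_force: [0.1, -0.4, -0.5]
opening: 0.0391
```

```bash
python3 plan.py
python3 - <<'E'
from workcell import bot
from h import *
p=bot.camera('scene');crop(p,(340,160,180,150),4,f'pics/t1.png')
E
```

```text
6.4 [0.38   0.2937 0.0562] [ 1.7993e+02 -4.0000e-02  9.8360e+01] [ 0.15 -0.42 -0.54] 0.0391
```

View pics/t1.png

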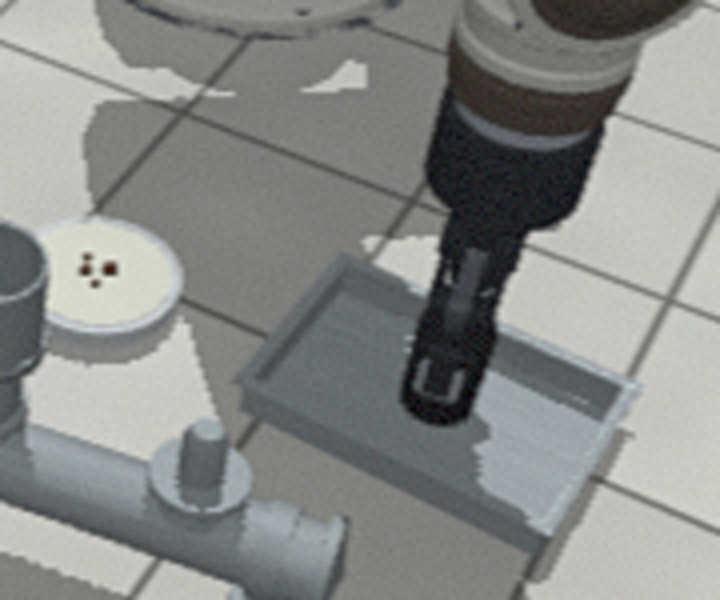

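Request:
servo_tool([
  [[0,0,3,0,0,0],[0,0,2,0,0,0],[0,0,1,0,0,0],[0,0,0,0,0,0]],
])

```text
time: 6.85
ee_pos: [0.3794, 0.2933, 0.0491]
tcp_rot: [-180.0, 0.0, 98.4]
wrist_force: [0.0, -0.0, -1.4]
opening: 0.0389
```

```bash
python3 plan.py
python3 - <<'E'
from workcell import bot
print(bot.get_obs()["wrist_force"])
E
```

```text
6.85 [0.3794 0.2933 0.0491] [-1.7998e+02  1.0000e-02  9.8360e+01] [ 0.   -0.   -1.43] 0.0389
[ 0.00269922 -0.00403252 -1.42758533]
```

Essentially at the floor; release gently.

Request:
servo_tool([
  [[0,0,0,0,0,0],[0,0,0,0,0,0],[0,0,0,0,0,0],[0,0,0,0,0,0]],
], gripper=62)

```text
time: 7.25
ee_pos: [0.3795, 0.2934, 0.0494]
tcp_rot: [180.0, -0.0, 98.4]
wrist_force: [-0.1, 1.0, -0.1]
opening: 0.0621
```

Request:
servo_tool([
  [[0,0,-10,0,0,0],[0,0,-30,0,0,0],[0,0,-50,0,0,0],[0,0,-50,0,0,0],[0,0,-50,0,0,0]],
])

```text
time: 7.75
ee_pos: [0.3791, 0.2931, 0.2421]
tcp_rot: [180.0, -0.0, 98.4]
wrist_force: [1.4, 1.3, -0.3]
opening: 0.0622
```

```bash
python3 plan.py .3625 -.311 .2 60 16
python3 - <<'E'
from workcell import bot
from h import *
p=bot.camera('scene');crop(p,(340,160,180,150),4,f'pics/t2.png');pickle.dump(p,open('scene1.pkl','wb'))
E
```

```text
7.75 [0.3791 0.2931 0.2421] [ 1.7996e+02 -2.0000e-02  9.8370e+01] [ 1.38  1.3  -0.28] 0.0622
[[-37.2, -6.5, 2.6, 0, 0, 0.0419], [-37.4, -5.0, 2.7, 0, 0, 0.0419], [-37.7, -3.4, 2.6, 0, 0, 0.0419], [-37.7, -1.8, 2.6, 0, 0, 0.0419], [-37.8, -0.2, 2.7, 0, 0, 0.0419]]
[[-37.7, 1.4, 2.6, 0, 0, 0.0419], [-37.7, 2.9, 2.6, 0, 0, 0.0419], [-37.5, 4.5, 2.7, 0, 0, 0.0419], [-37.2, 6.1, 2.6, 0, 0, 0.0419], [-37.0, 7.6, 2.6, 0, 0, 0.0419]]
[[-36.7, 9.2, 2.6, 0, 0, 0.0419], [-36.2, 10.7, 2.7, 0, 0, 0.0419], [-35.7, 12.3, 2.6, 0, 0, 0.0419], [-35.2, 13.7, 2.6, 0, 0, 0.0419], [-34.6, 15.1, 2.7, 0, 0, 0.0419]]
[[-33.9, 16.6, 2.6, 0, 0, 0.0419]]
-> [ 0.36250228 -0.3109563   0.20000468] 59.95436338530848
```

View pics/t2.png

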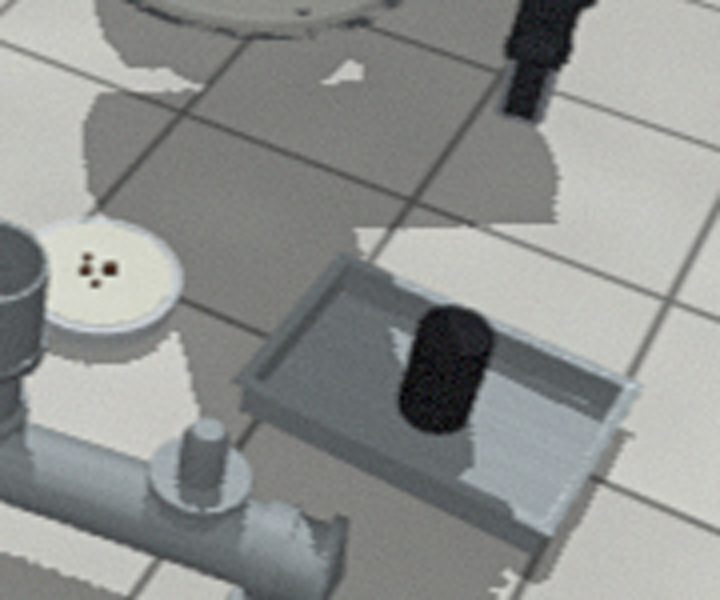

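```bash
python3 plan.py .3625 -.311 .2 98.4 15
```

```text
7.8 [0.3804 0.2941 0.2505] [179.45  -0.31  98.37] [-2.48 -2.59  4.95] 0.0619
[[-39.7, -7.1, 3.4, 0, 0, -0.0], [-39.8, -7.0, 3.3, 0, 0, -0.0], [-39.7, -7.1, 3.4, 0, 0, -0.0], [-39.8, -7.0, 3.4, 0, 0, -0.0], [-39.7, -7.1, 3.3, 0, 0, -0.0]]
[[-39.7, -7.0, 3.4, 0, 0, -0.0], [-39.8, -7.1, 3.4, 0, 0, -0.0], [-39.7, -7.0, 3.4, 0, 0, -0.0], [-39.7, -7.1, 3.3, 0, 0, -0.0], [-39.8, -7.0, 3.4, 0, 0, -0.0]]
[[-39.7, -7.1, 3.4, 0, 0, -0.0], [-39.8, -7.0, 3.3, 0, 0, -0.0], [-39.7, -7.1, 3.4, 0, 0, -0.0], [-39.7, -7.0, 3.4, 0, 0, -0.0], [-39.8, -7.1, 3.3, 0, 0, -0.0]]
-> [ 0.36246779 -0.31104167  0.2000476 ] 98.36582556738891
```

Request:
servo_tool([
  [[-40,-7,2,0,0,0],[-40,-7,2,0,0,0],[-40,-7,2,0,0,0],[-40,-7,2,0,0,0],[-40,-7,2,0,0,0]],
], gripper=85)

```text
time: 8.3
ee_pos: [0.3735, 0.089, 0.23]
tcp_rot: [179.9, -0.0, 98.4]
wrist_force: [0.9, 0.1, 1.0]
opening: 0.085
```

Request:
servo_tool([
  [[-40,-7,2,0,0,0],[-40,-7,2,0,0,0],[-40,-7,2,0,0,0],[-40,-7,2,0,0,0],[-40,-7,2,0,0,0]],
])

```text
time: 8.8
ee_pos: [0.368, -0.1142, 0.2202]
tcp_rot: [179.9, 0.0, 98.4]
wrist_force: [0.9, 0.4, -0.8]
opening: 0.0851
```

Request:
servo_tool([
  [[-40,-7,2,0,0,0],[-40,-7,2,0,0,0],[-39,-7,2,0,0,0],[-39,-7,2,0,0,0],[-30,-5,2,0,0,0]],
])

```text
time: 9.3
ee_pos: [0.3626, -0.3055, 0.2098]
tcp_rot: [180.0, 0.0, 98.3]
wrist_force: [0.5, 1.0, 0.3]
opening: 0.0852
```

Request:
servo_tool([
  [[0,0,0,0,0,0],[0,0,0,0,0,0]],
])

```text
time: 9.5
ee_pos: [0.3628, -0.3035, 0.2096]
tcp_rot: [-180.0, -0.0, 98.3]
wrist_force: [-0.5, 0.9, 0.6]
opening: 0.0848
```

```bash
python3 plan.py .3625 -.311 .115 98.4 3;python3 - <<'E'
from workcell import bot
from h import *
p=bot.camera('scene');crop(p,(180,60,130,140),4,f'pics/f1.png')
p=bot.camera('top');crop(p,(410,230,130,140),4,f'pics/f2.png')
E
```

```text
9.5 [ 0.3628 -0.3035  0.2096] [-1.7999e+02 -3.0000e-02  9.8280e+01] [-0.51  0.89  0.61] 0.0848
[[-2.4, -0.5, 31.5, 0, 0, -0.0007], [-2.5, -0.4, 31.5, 0, 0, -0.0007], [-2.4, -0.5, 31.6, 0, 0, -0.0007]]
-> [ 0.36249208 -0.31096252  0.11496229] 98.3985126441815
```

View pics/f1.png

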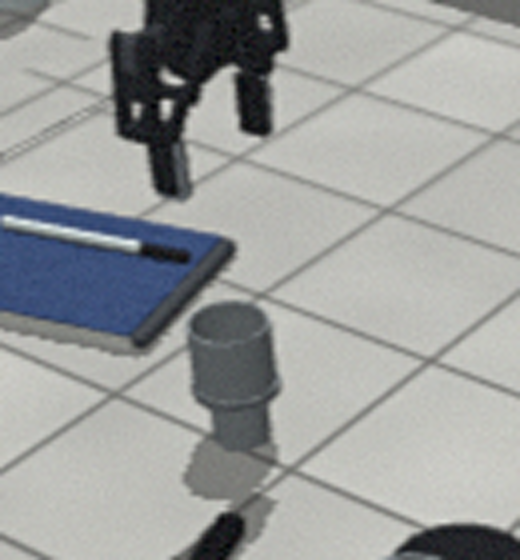

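View pics/f2.png

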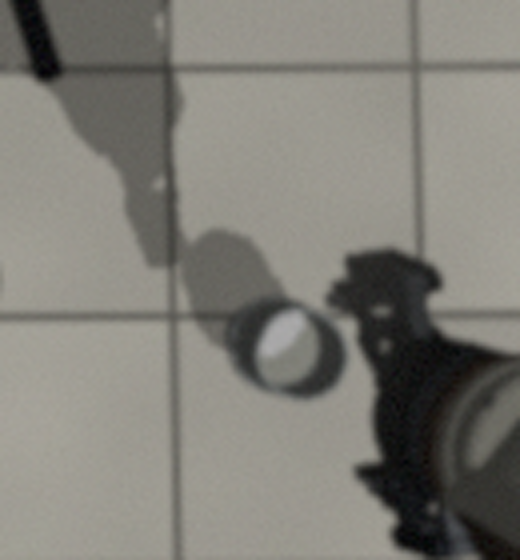

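Request:
servo_tool([
  [[-7.5,-1,25,0,0,0],[0,0,35,0,0,0],[0,0,35,0,0,0],[0,0,20,0,0,0],[0,0,0,0,0,0]],
])

```text
time: 10.1
ee_pos: [0.3623, -0.3089, 0.092]
tcp_rot: [-179.9, -0.2, 98.5]
wrist_force: [0.5, 0.2, 1.1]
opening: 0.0847
```

```bash
python3 plan.py .3625 -.311 .067 98.4 3;python3 - <<'E'
from workcell import bot
from h import *
p=bot.camera('scene');crop(p,(180,60,130,140),4,f'pics/f3.png')
p=bot.camera('top');crop(p,(410,230,130,140),4,f'pics/f4.png')
E
```

```text
10.1 [ 0.3623 -0.3089  0.092 ] [-179.85   -0.18   98.45] [0.53 0.24 1.07] 0.0847
[[-0.7, -0.0, 8.3, 0, 0, 0.0003], [-0.7, -0.1, 8.4, 0, 0, 0.0003], [-0.7, -0.0, 8.3, 0, 0, 0.0003]]
-> [ 0.36252938 -0.31095585  0.06704552] 98.40251925968519
```

View pics/f3.png

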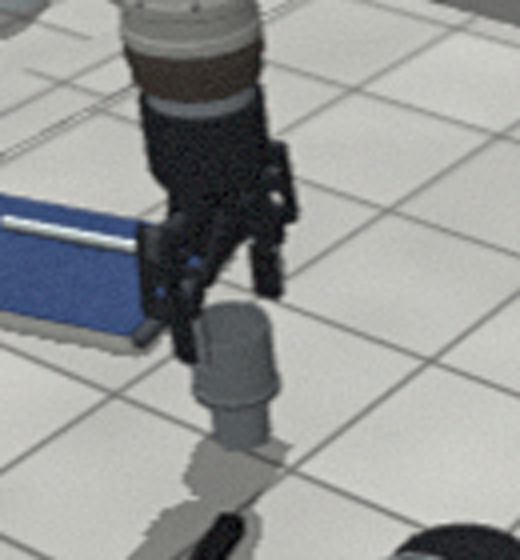

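View pics/f4.png

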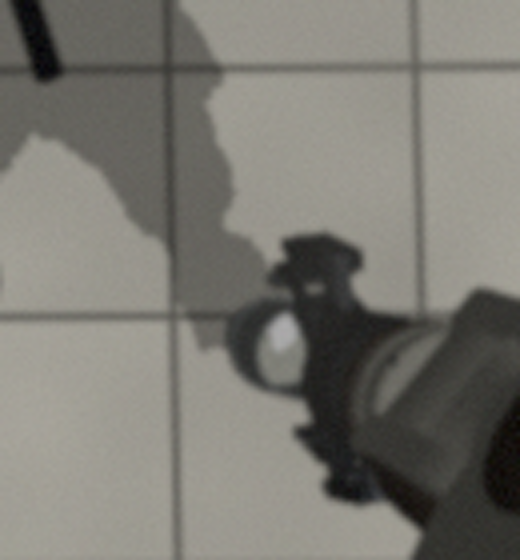

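Request:
servo_tool([
  [[-2,0,12,0,0,0],[0,0,12,0,0,0],[0,0,0,0,0,0]],
])

```text
time: 10.5
ee_pos: [0.363, -0.3124, 0.0687]
tcp_rot: [-179.9, -0.1, 98.4]
wrist_force: [0.1, 0.5, -0.8]
opening: 0.0851
```

```bash
python3 plan.py .3625 -.311 .067 98.4 1;python3 - <<'E'
from workcell import bot
from h import *
p=bot.camera('scene');crop(p,(200,100,80,90),6,f'pics/f5.png')
p=bot.camera('top');crop(p,(440,270,80,80),6,f'pics/f6.png')
E
```

```text
10.5 [ 0.363  -0.3124  0.0687] [-1.7992e+02 -9.0000e-02  9.8370e+01] [ 0.12  0.51 -0.81] 0.0851
[[1.4, -0.3, 1.7, 0, 0, -0.0006]]
-> [ 0.36246651 -0.31101871  0.06702422] 98.40009405118803
```

View pics/f5.png

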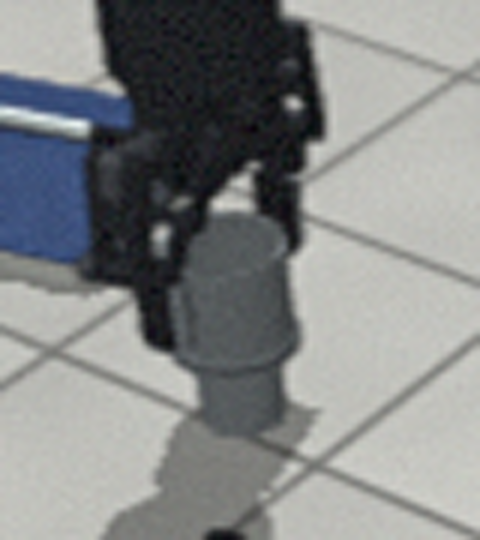

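View pics/f6.png

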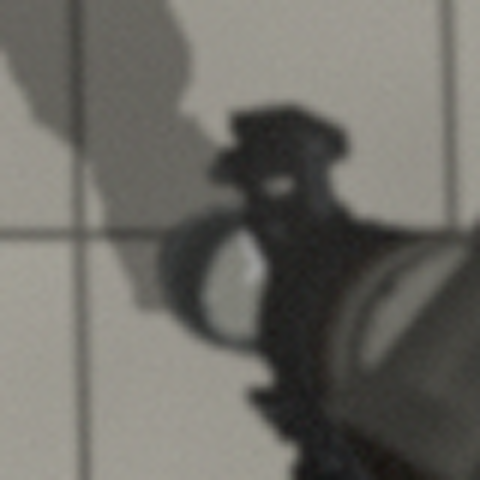

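Request:
servo_tool([
  [[1,0,1,0,0,0],[0,0,0,0,0,0],[0,0,0,0,0,0],[0,0,0,0,0,0],[0,0,0,0,0,0]],
], gripper=45, newtons=50)

```text
time: 11.1
ee_pos: [0.3634, -0.3121, 0.0699]
tcp_rot: [180.0, 0.0, 98.4]
wrist_force: [-2.0, 0.7, 6.1]
opening: 0.0553
```

Request:
servo_tool([
  [[0,0,0,0,0,0],[0,0,0,0,0,0],[0,0,-5,0,0,0],[0,0,-20,0,0,0],[0,0,-40,0,0,0]],
])

```text
time: 11.6
ee_pos: [0.3621, -0.3106, 0.1321]
tcp_rot: [-179.8, -0.3, 98.4]
wrist_force: [-0.3, -0.0, -1.9]
opening: 0.0553
```

Request:
servo_tool([
  [[0,0,-45,0,0,0],[0,0,-45,0,0,0],[0,0,-40,0,0,0],[0,0,-10,0,0,0],[0,0,0,0,0,0]],
])

```text
time: 12.1
ee_pos: [0.3638, -0.3122, 0.2753]
tcp_rot: [179.9, 0.1, 98.4]
wrist_force: [-0.4, -0.1, -3.8]
opening: 0.0548
```

```bash
python3 plan.py .5715 .236 .262 98.4 16;python3 - <<'E'
from workcell import bot
from h import *
p=bot.camera('scene');crop(p,(190,10,130,150),4,f'pics/f7.png')
E
```

```text
12.1 [ 0.3638 -0.3122  0.2753] [1.7991e+02 9.0000e-02 9.8370e+01] [-0.37 -0.11 -3.84] 0.0548
[[32.0, 17.8, 0.8, 0, 0, -0.0], [32.0, 17.9, 0.9, 0, 0, -0.0], [32.0, 17.8, 0.8, 0, 0, -0.0], [32.0, 17.8, 0.8, 0, 0, -0.0], [32.0, 17.8, 0.8, 0, 0, -0.0]]
[[32.1, 17.9, 0.9, 0, 0, -0.0], [32.0, 17.8, 0.8, 0, 0, -0.0], [32.0, 17.8, 0.8, 0, 0, -0.0], [32.0, 17.8, 0.9, 0, 0, -0.0], [32.0, 17.9, 0.8, 0, 0, -0.0]]
[[32.0, 17.8, 0.8, 0, 0, -0.0], [32.0, 17.8, 0.8, 0, 0, -0.0], [32.0, 17.8, 0.9, 0, 0, -0.0], [32.0, 17.9, 0.8, 0, 0, -0.0], [32.0, 17.8, 0.8, 0, 0, -0.0]]
[[32.1, 17.8, 0.9, 0, 0, -0.0]]
-> [0.57147153 0.23603998 0.26195641] 98.36814338573194
```

View pics/f7.png

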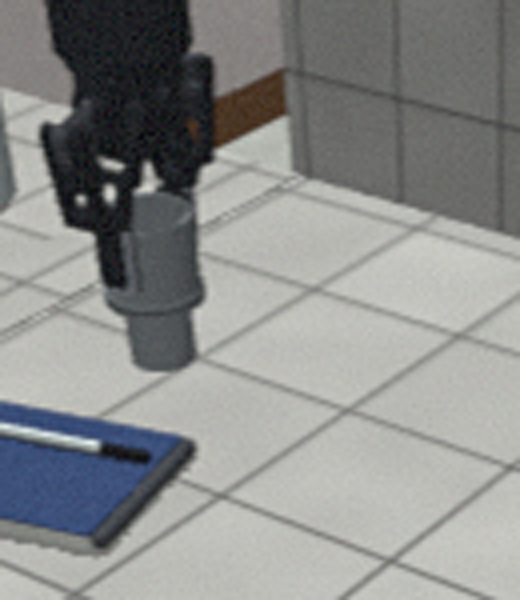

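Request:
servo_tool([
  [[20,11,-5,0,0,0],[30,17,-5,0,0,0],[32,18,-5,0,0,0],[32,18,-5,0,0,0],[32,18,-5,0,0,0]],
])

```text
time: 12.65
ee_pos: [0.423, -0.154, 0.2968]
tcp_rot: [-179.8, -0.1, 98.3]
wrist_force: [0.5, -0.5, -4.1]
opening: 0.0551
```

Request:
servo_tool([
  [[32,18,0,0,0,0],[32,18,0,0,0,0],[32,18,0,0,0,0],[32,18,0,0,0,0],[32,18,0,0,0,0]],
])

```text
time: 13.15
ee_pos: [0.4888, 0.0175, 0.2966]
tcp_rot: [-179.8, -0.0, 98.4]
wrist_force: [0.9, -0.5, -1.5]
opening: 0.0549
```

Request:
servo_tool([
  [[32,18,0,0,0,0],[32,18,0,0,0,0],[32,18,0,0,0,0],[30,17,0,0,0,0],[28,16,0,0,0,0]],
])

```text
time: 13.65
ee_pos: [0.5526, 0.1825, 0.2962]
tcp_rot: [-179.8, 0.0, 98.4]
wrist_force: [1.1, 0.4, -3.0]
opening: 0.0551
```

Request:
servo_tool([
  [[20,11,0,0,0,0],[0,0,0,0,0,0],[0,0,0,0,0,0]],
])

```text
time: 13.95
ee_pos: [0.5603, 0.2024, 0.2967]
tcp_rot: [-179.8, 0.1, 98.4]
wrist_force: [-2.1, -0.8, -2.6]
opening: 0.0553
```

```bash
python3 plan.py .5715 .236 .232 98.4 2
```

```text
13.95 [0.5603 0.2024 0.2967] [-1.7977e+02  6.0000e-02  9.8420e+01] [-2.12 -0.83 -2.61] 0.0553
[[15.8, 8.0, 32.3, 0, 0, 0.0001], [15.8, 8.0, 32.4, 0, 0, 0.0001]]
-> [0.57147032 0.23599122 0.23199846] 98.40522399962356
```

Request:
servo_tool([
  [[16,8,0,0,0,0],[16,8,0,0,0,0],[0,0,32,0,0,0],[0,0,32,0,0,0],[0,0,0,0,0,0]],
])

```text
time: 14.45
ee_pos: [0.5699, 0.2346, 0.2297]
tcp_rot: [-179.5, 0.1, 98.3]
wrist_force: [-0.1, -0.6, -3.2]
opening: 0.0552
```

Request:
servo_tool([
  [[0,0,0,0,0,0],[0,0,0,0,0,0]],
])

```text
time: 14.65
ee_pos: [0.5722, 0.2359, 0.2375]
tcp_rot: [179.9, -0.0, 98.3]
wrist_force: [0.3, -0.7, -2.2]
opening: 0.055
```

```bash
python3 plan.py .5715 .236 .21 98.4 1;python3 - <<'E'
from workcell import bot
from h import *
p=bot.camera('scene');crop(p,(340,160,110,140),5,f'pics/p1.png');pickle.dump(p,open('scene2.pkl','wb'))
o=bot.get_obs();print(o["ee_pos"])
p=bot.camera('top');crop(p,(190,170,120,100),6,f'pics/p2.png');pickle.dump(p,open('top2.pkl','wb'))
o=bot.get_obs();print(o["ee_pos"])
E
```

```text
14.65 [0.5722 0.2359 0.2375] [ 1.7986e+02 -4.0000e-02  9.8330e+01] [ 0.28 -0.67 -2.2 ] 0.055
[[0.2, -0.7, 27.5, 0, 0, -0.0012]]
-> [0.57150783 0.23600298 0.21000585] 98.39759299656262
[0.57237249 0.23608365 0.23757442]
[0.57236522 0.23619019 0.23738053]
```

View pics/p1.png

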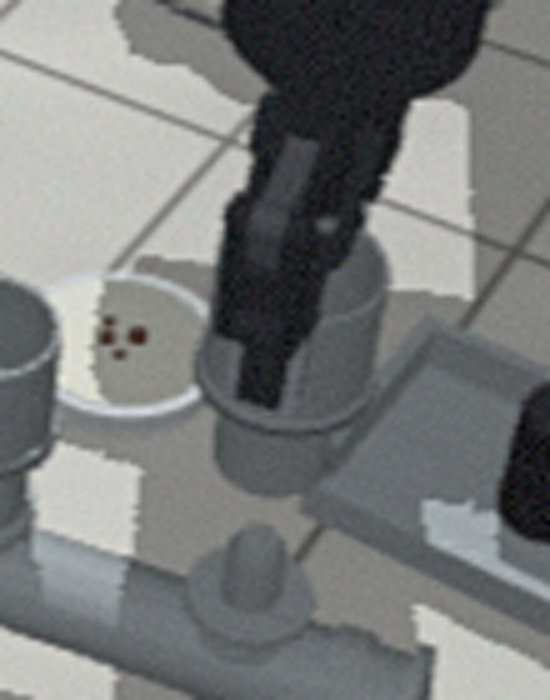

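View pics/p2.png

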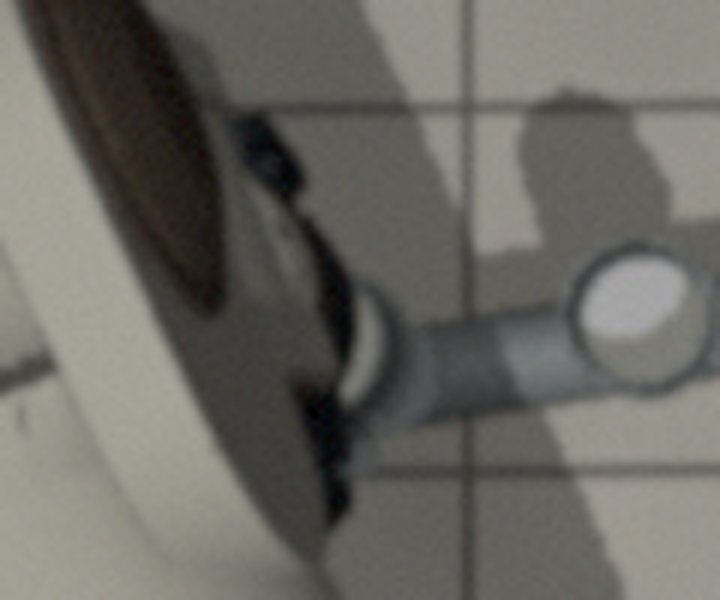

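Run:
```python
from h import *
s=pickle.load(open('scene2.pkl','rb'))
def c(X): 
    u=proj(s,X);return ((u-[340,160]+.5)*5-.5).round(1)
for z,n in((.168,'foot'),(.186,'mid sleeve'),(.2105,'shoulder'),(.258,'rim')):print(n,c([.5724,.2361,z]))
for z in(.098,.106,.128):print('spigot',z,c([.5707,.2362,z]),c([.5707,.2402,z]),c([.5747,.2362,z]))
# edges of collar r=24 at z=.098, sleeve r=20 at foot, shoulder r=30
a=np.linspace(0,6.283,200)
for nm,x,y,z,r in(('collar',.5707,.2362,.098,.024),('spig',.5707,.2362,.106,.011),('spig',.5707,.2362,.119,.011),('sleeve',.5724,.2361,.168,.02),('sleeve',.5724,.2361,.19,.02),('shoulder',.5724,.2361,.2105,.03)):
    q=np.array([c([x+r*np.cos(t),y+r*np.sin(t),z]) for t in a]);print(nm,z,q.min(0),q.max(0))
```

```text
foot [269.2 461.9]
mid sleeve [275.9 425. ]
shoulder [285.4 373. ]
rim [305.1 264.9]
spigot 0.098 [247.4 591.6] [257.2 596.2] [242.5 598.5]
spigot 0.106 [250.  577.2] [259.9 581.9] [245.1 584.1]
spigot 0.128 [257.4 536.7] [267.5 541.4] [252.4 543.7]
collar 0.098 [181.9 543. ] [313.2 642.3]
spig 0.106 [219.8 554.7] [280.4 600.2]
spig 0.119 [223.8 530.9] [285.  576.5]
sleeve 0.168 [211.1 421. ] [327.6 504.2]
sleeve 0.19 [218.1 375.9] [337.  459.1]
shoulder 0.2105 [194.8 312.4] [376.6 437.1]
```

Run:
```python
from h import *
s=pickle.load(open('scene2.pkl','rb'))
x,y,w,h=372,240,40,60
cv2.imwrite('pics/p3.png',cv2.resize(cv2.convertScaleAbs(s["color"][y:y+h,x:x+w,::-1],alpha=1.5,beta=0),None,fx=10,fy=10,interpolation=cv2.INTER_CUBIC))
```

```text
(no output)
```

View pics/p3.png

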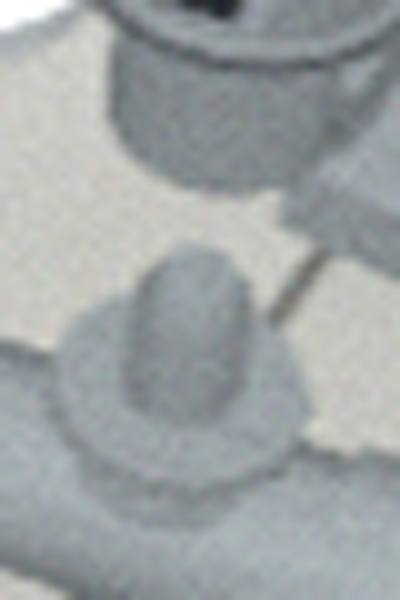

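Run:
```python
from h import *
t=pickle.load(open('top2.pkl','rb'));s=pickle.load(open('scene2.pkl','rb'))
a=np.linspace(0,6.283,400)
print(((proj(t,[.5724,.2361,.2576])-[190,170]+.5)*6-.5))
x,y,w,h=215,205,50,45
im=cv2.resize(cv2.convertScaleAbs(t["color"][y:y+h,x:x+w,::-1],alpha=1.3),None,fx=12,fy=12,interpolation=cv2.INTER_CUBIC)
im2=im.copy()
def draw(im,p,off,k,cx,cy,z,r,col):
    q=np.array([(proj(p,[cx+r*np.cos(t_),cy+r*np.sin(t_),z])-off+.5)*k-.5 for t_ in a]);cv2.polylines(im,[q.round().astype(int)],True,col,1)
for z,r,c in((.2576,.028,(0,0,255)),(.2106,.03,(0,255,0))):draw(im2,t,[x,y],12,.5724,.2361,z,r,c)
draw(im2,t,[x,y],12,.5869,.1276,.188,.028,(255,0,0))
cv2.imwrite('pics/p4.png',im2)
x,y,w,h=370,205,55,95
im=cv2.resize(s["color"][y:y+h,x:x+w,::-1],None,fx=6,fy=6,interpolation=cv2.INTER_CUBIC);im2=im.copy()
for z,r,c in((.2576,.028,(0,0,255)),(.2106,.03,(0,255,0)),(.1676,.02,(0,0,255))):draw(im2,s,[x,y],6,.5724,.2361,z,r,c)
for z,r in((.098,.024),(.098,.011),(.128,.007),(.12,.011)):draw(im2,s,[x,y],6,.5707,.2362,z,r,(255,0,0))
cv2.imwrite('pics/p5.png',np.hstack([im,im2]))
```

```text
[300.96084521 345.81923578]
```

View pics/p4.png

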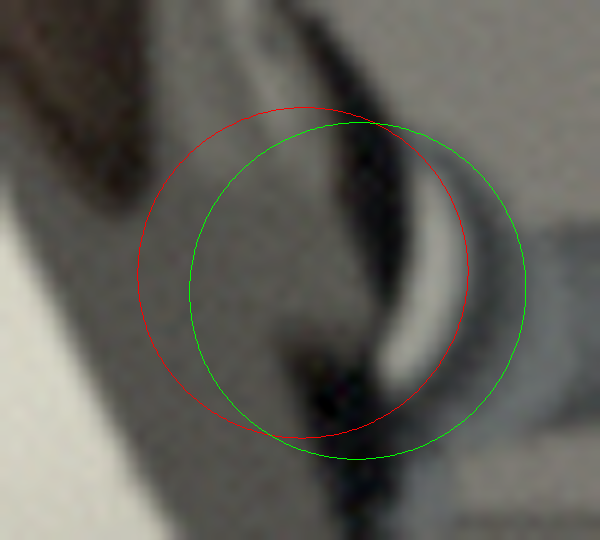

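View pics/p5.png

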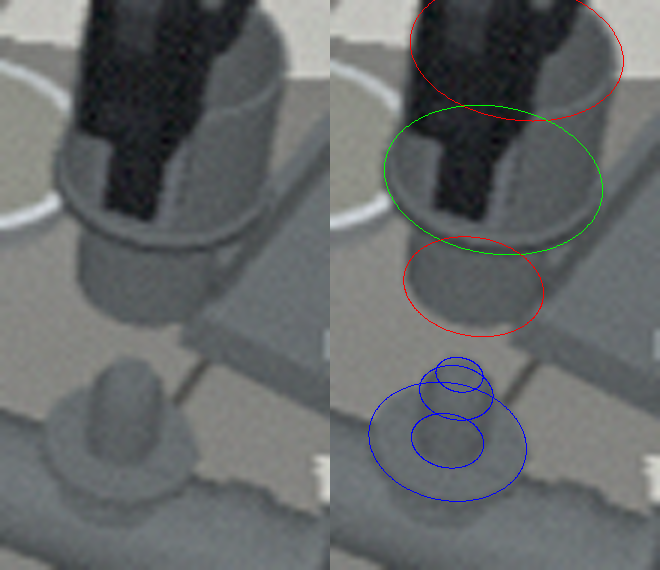

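Request:
servo_tool([
  [[1,0,10,0,0,0],[0,0,10,0,0,0],[0,0,10,0,0,0],[0,0,5,0,0,0],[0,0,0,0,0,0]],
])

```text
time: 15.25
ee_pos: [0.5712, 0.2371, 0.1989]
tcp_rot: [-179.9, 0.0, 98.4]
wrist_force: [0.5, 0.5, -3.0]
opening: 0.0553
```

Request:
servo_tool([
  [[0,0,0,0,0,0],[0,0,0,0,0,0]],
])

```text
time: 15.45
ee_pos: [0.5718, 0.2373, 0.2007]
tcp_rot: [180.0, -0.0, 98.4]
wrist_force: [0.2, 0.5, -2.5]
opening: 0.0555
```

Run:
```python
from workcell import bot
from h import *
o=bot.get_obs();print(o["ee_pos"],o["wrist_force"])
s=bot.camera('scene');pickle.dump(s,open('scene3.pkl','wb'))
x,y,w,h=370,205,55,95
im=cv2.resize(s["color"][y:y+h,x:x+w,::-1],None,fx=6,fy=6,interpolation=cv2.INTER_CUBIC)
cv2.imwrite('pics/p6.png',im)
```

```text
[0.57181827 0.23733611 0.20074666] [ 0.20267042  0.52328576 -2.52674532]
```

View pics/p6.png

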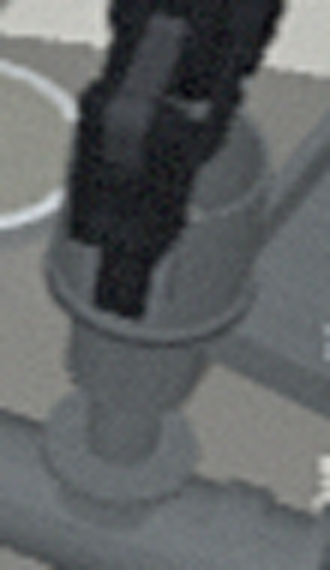

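Request:
servo_tool([
  [[0,0,3,0,0,0],[0,0,3,0,0,0],[0,0,3,0,0,0],[0,0,3,0,0,0],[0,0,0,0,0,0]],
])

```text
time: 16.0
ee_pos: [0.5715, 0.2372, 0.1876]
tcp_rot: [-180.0, 0.0, 98.4]
wrist_force: [0.7, 0.3, -1.9]
opening: 0.0554
```

Request:
servo_tool([
  [[0,0,3,0,0,0],[0,0,3,0,0,0],[0,0,3,0,0,0],[0,0,3,0,0,0],[0,0,0,0,0,0]],
])

```text
time: 16.5
ee_pos: [0.5715, 0.2372, 0.1757]
tcp_rot: [-180.0, 0.0, 98.4]
wrist_force: [0.2, -0.5, -3.2]
opening: 0.0554
```

Request:
servo_tool([
  [[0,0,3,0,0,0],[0,0,2,0,0,0],[0,0,1,0,0,0],[0,0,0,0,0,0]],
])

```text
time: 16.9
ee_pos: [0.5716, 0.2372, 0.1701]
tcp_rot: [-180.0, 0.0, 98.4]
wrist_force: [0.3, -0.4, -3.1]
opening: 0.0552
```

Request:
servo_tool([
  [[0,0,1,0,0,0],[0,0,0,0,0,0]],
])

```text
time: 17.1
ee_pos: [0.5717, 0.2373, 0.1692]
tcp_rot: [-180.0, -0.0, 98.4]
wrist_force: [0.8, -0.2, -3.2]
opening: 0.0551
```

Run:
```python
from workcell import bot
from h import *
o=bot.get_obs();print(o["ee_pos"],o["wrist_force"])
s=bot.camera('scene')
x,y,w,h=370,205,55,95
im=cv2.resize(s["color"][y:y+h,x:x+w,::-1],None,fx=6,fy=6,interpolation=cv2.INTER_CUBIC)
cv2.imwrite('pics/p7.png',im)
```

```text
[0.57169755 0.2372649  0.16922074] [ 0.78677995 -0.17790357 -3.24859347]
```

View pics/p7.png

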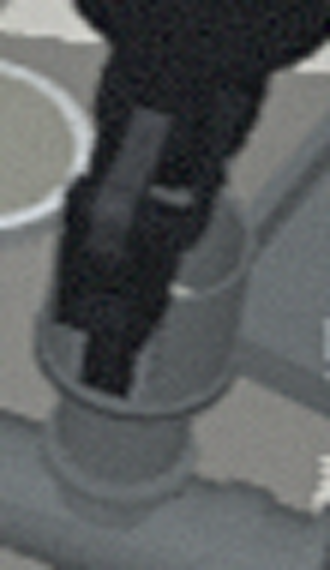

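Request:
servo_tool([
  [[0,0,1,0,0,0],[0,0,0,0,0,0]],
])

```text
time: 17.35
ee_pos: [0.5717, 0.2373, 0.1682]
tcp_rot: [-180.0, 0.0, 98.4]
wrist_force: [-0.3, -0.5, -2.4]
opening: 0.0553
```

Request:
servo_tool([
  [[0,0,1,0,0,0],[0,0,0,0,0,0]],
])

```text
time: 17.55
ee_pos: [0.5717, 0.2373, 0.168]
tcp_rot: [180.0, -0.0, 98.4]
wrist_force: [-2.1, -1.5, 2.8]
opening: 0.0553
```

Request:
servo_tool([
  [[0,0,0.5,0,0,0],[0,0,0,0,0,0]],
])

```text
time: 17.75
ee_pos: [0.5717, 0.2373, 0.1679]
tcp_rot: [179.9, -0.0, 98.4]
wrist_force: [-3.3, -1.7, 7.0]
opening: 0.055
```

Request:
servo_tool([
  [[0,0,0,0,0,0],[0,0,0,0,0,0],[0,0,0,0,0,0],[0,0,0,0,0,0]],
], gripper=80)

```text
time: 18.15
ee_pos: [0.5717, 0.2373, 0.1666]
tcp_rot: [-180.0, 0.0, 98.4]
wrist_force: [-0.2, -0.4, -0.2]
opening: 0.0796
```

Request:
servo_tool([
  [[0,0,-10,0,0,0],[0,0,-30,0,0,0],[0,0,-40,0,0,0],[0,0,-40,0,0,0],[0,0,-5,0,0,0]],
])

```text
time: 18.65
ee_pos: [0.5723, 0.2376, 0.2982]
tcp_rot: [179.6, -0.1, 98.4]
wrist_force: [0.7, -0.2, 0.5]
opening: 0.0797
```

Run:
```python
from workcell import bot
from h import *
o=bot.get_obs();print(o["ee_pos"],o["wrist_force"])
s=bot.camera('scene')
crop(s,(250,180,180,130),4,'pics/p8.png')
```

```text
[0.57234341 0.2375536  0.29818933] [ 0.68186567 -0.16770327  0.49234231]
```

View pics/p8.png

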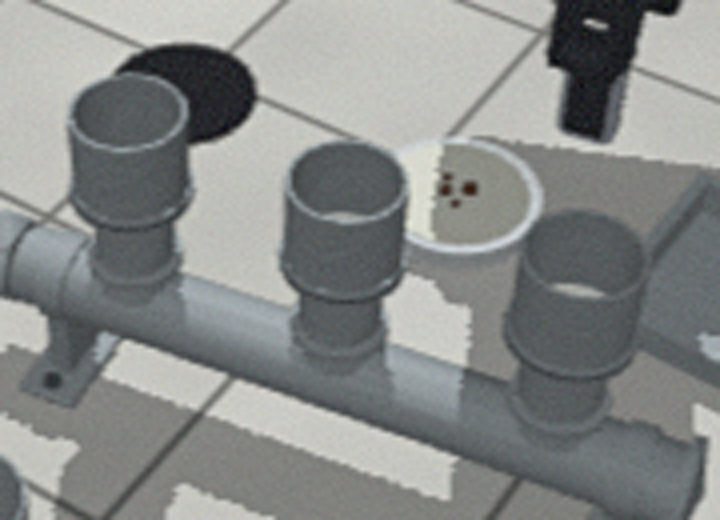

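```bash
python3 plan.py .547 -.1105 .25 98.5 9
```

```text
18.7 [0.5724 0.2375 0.2964] [ 1.7966e+02 -9.0000e-02  9.8370e+01] [-0.74 -0.16 -0.5 ] 0.0801
[[-37.8, -8.4, 5.2, 0, 0, -0.0003], [-37.9, -8.4, 5.1, 0, 0, -0.0003], [-37.8, -8.5, 5.2, 0, 0, -0.0003], [-37.9, -8.4, 5.1, 0, 0, -0.0003], [-37.8, -8.5, 5.2, 0, 0, -0.0003]]
[[-37.9, -8.5, 5.1, 0, 0, -0.0003], [-37.8, -8.5, 5.2, 0, 0, -0.0003], [-37.8, -8.4, 5.1, 0, 0, -0.0003], [-37.9, -8.6, 5.2, 0, 0, -0.0003]]
-> [ 0.54696258 -0.11055158  0.24995923] 98.51998876460246
```

Request:
servo_tool([
  [[-38,-8.5,2,0,0,0],[-38,-8.5,2,0,0,0],[-38,-8.5,2,0,0,0],[-38,-8.5,2,0,0,0],[-38,-8.5,2,0,0,0]],
], gripper=0)

```text
time: 19.2
ee_pos: [0.5567, 0.0417, 0.281]
tcp_rot: [-179.9, -0.0, 98.4]
wrist_force: [0.8, -0.1, -0.1]
opening: 0.0072
```

Request:
servo_tool([
  [[-38,-8.5,5,0,0,0],[-38,-8.5,5,0,0,0],[-38,-8.5,5,0,0,0],[-38,-8.5,5,0,0,0],[0,0,0,0,0,0]],
])

```text
time: 19.7
ee_pos: [0.5448, -0.1159, 0.2601]
tcp_rot: [-179.9, 0.0, 98.1]
wrist_force: [-0.1, 0.1, -0.9]
opening: -0.0003
```

Request:
servo_tool([
  [[0,0,20,0,0,0],[0,0,40,0,0,0],[0,0,30,0,0,0],[0,0,0,0,0,0],[0,0,0,0,0,0]],
])

```text
time: 20.2
ee_pos: [0.5455, -0.1118, 0.1722]
tcp_rot: [-180.0, -0.0, 98.4]
wrist_force: [0.3, 0.3, 0.4]
opening: -0.0002
```

```bash
python3 plan.py .547 -.1105 .105 98.5 2
python3 - <<'E'
from workcell import bot
from h import *
s=bot.camera('scene');crop(s,(170,120,140,130),4,'pics/v1.png');pickle.dump(s,open('scene4.pkl','wb'))
s=bot.camera('top');crop(s,(370,170,120,110),5,'pics/v2.png');pickle.dump(s,open('top4.pkl','wb'))
E
```

```text
20.2 [ 0.5455 -0.1118  0.1722] [-1.7996e+02 -2.0000e-02  9.8380e+01] [0.35 0.28 0.37] -0.0002
[[0.5, 0.8, 33.6, 0, 0, -0.001], [0.6, 0.9, 33.6, 0, 0, -0.001]]
-> [ 0.54703242 -0.11048962  0.10496378] 98.498440845314
```

View pics/v1.png

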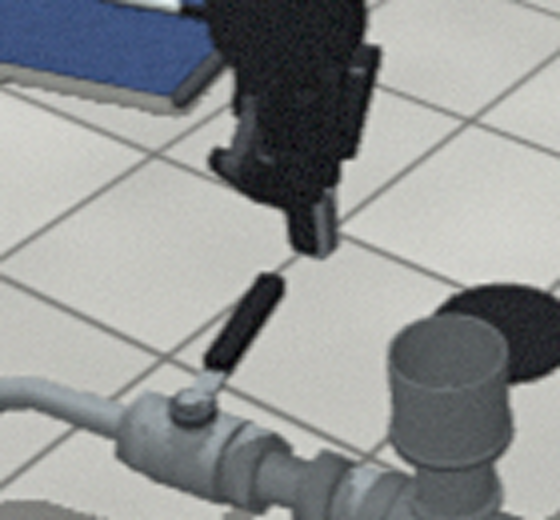

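View pics/v2.png

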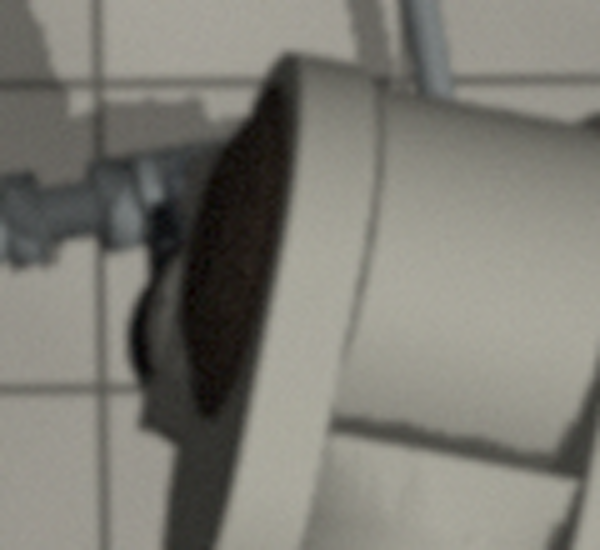

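Request:
servo_tool([
  [[0,0,25,0,0,0],[0,0,25,0,0,0],[0,0,18,0,0,0],[0,0,0,0,0,0],[0,0,0,0,0,0]],
])

```text
time: 20.8
ee_pos: [0.5464, -0.1123, 0.1055]
tcp_rot: [179.9, 0.0, 98.4]
wrist_force: [-0.4, 0.5, 0.3]
opening: -0.0001
```

```bash
python3 plan.py
python3 - <<'E'
from workcell import bot
from h import *
s=bot.camera('scene');crop(s,(170,120,140,130),4,'pics/v3.png')
import json
# arc plan: phi from 13 to 100
o=bot.get_obs()
A=np.array([.627,-.1315]);r=.075;off=.0195
p=o["ee_pos"][:2].copy();psi=o["tcp_rot"][2]
rows=[]
for ph in list(np.arange(12,100,4.)):
    f=np.radians(ph);T=A+r*np.array([-np.cos(f),-np.sin(f)])-off*np.array([np.sin(f),-np.cos(f)])
    d=(T-p)*1000;a=np.radians(psi);v=np.array([np.cos(a)*d[0]+np.sin(a)*d[1],np.sin(a)*d[0]-np.cos(a)*d[1]]).round(1)
    tz=round(-np.radians(90+ph-psi),3);rows.append([*v.tolist(),0,0,0,tz])
    p=p+np.array([np.cos(a)*v[0]+np.sin(a)*v[1],np.sin(a)*v[0]-np.cos(a)*v[1]])/1000;psi-=np.degrees(tz);
    print(ph,p.round(4),rows[-1])
E
```

```text
20.8 [ 0.5464 -0.1123  0.1055] [1.7991e+02 4.0000e-02 9.8370e+01] [-0.39  0.55  0.33] -0.0001
12.0 [ 0.5496 -0.128 ] [-15.9, 0.6, 0, 0, 0, np.float64(-0.063)]
16.0 [ 0.5495 -0.1334] [-5.3, -1.2, 0, 0, 0, np.float64(-0.07)]
20.0 [ 0.5498 -0.1388] [-5.3, -1.2, 0, 0, 0, np.float64(-0.07)]
24.0 [ 0.5505 -0.1442] [-5.3, -1.2, 0, 0, 0, np.float64(-0.07)]
28.0 [ 0.5517 -0.1495] [-5.3, -1.1, 0, 0, 0, np.float64(-0.07)]
32.0 [ 0.5531 -0.1547] [-5.2, -1.2, 0, 0, 0, np.float64(-0.069)]
36.0 [ 0.5548 -0.1598] [-5.3, -1.2, 0, 0, 0, np.float64(-0.07)]
40.0 [ 0.557  -0.1648] [-5.3, -1.2, 0, 0, 0, np.float64(-0.07)]
44.0 [ 0.5596 -0.1696] [-5.3, -1.1, 0, 0, 0, np.float64(-0.07)]
48.0 [ 0.5623 -0.1741] [-5.2, -1.2, 0, 0, 0, np.float64(-0.07)]
52.0 [ 0.5654 -0.1786] [-5.3, -1.2, 0, 0, 0, np.float64(-0.07)]
56.0 [ 0.5689 -0.1828] [-5.3, -1.2, 0, 0, 0, np.float64(-0.069)]
60.0 [ 0.5726 -0.1867] [-5.3, -1.2, 0, 0, 0, np.float64(-0.07)]
64.0 [ 0.5766 -0.1903] [-5.3, -1.1, 0, 0, 0, np.float64(-0.07)]
68.0 [ 0.5808 -0.1937] [-5.2, -1.2, 0, 0, 0, np.float64(-0.07)]
72.0 [ 0.5853 -0.1968] [-5.3, -1.2, 0, 0, 0, np.float64(-0.07)]
76.0 [ 0.5899 -0.1996] [-5.3, -1.2, 0, 0, 0, np.float64(-0.069)]
80.0 [ 0.5948 -0.202 ] [-5.3, -1.2, 0, 0, 0, np.float64(-0.07)]
84.0 [ 0.5998 -0.204 ] [-5.3, -1.1, 0, 0, 0, np.float64(-0.07)]
88.0 [ 0.6049 -0.2058] [-5.2, -1.2, 0, 0, 0, np.float64(-0.07)]
92.0 [ 0.6101 -0.2072] [-5.3, -1.2, 0, 0, 0, np.float64(-0.07)]
96.0 [ 0.6154 -0.2082] [-5.3, -1.2, 0, 0, 0, np.float64(-0.069)]
```

View pics/v3.png

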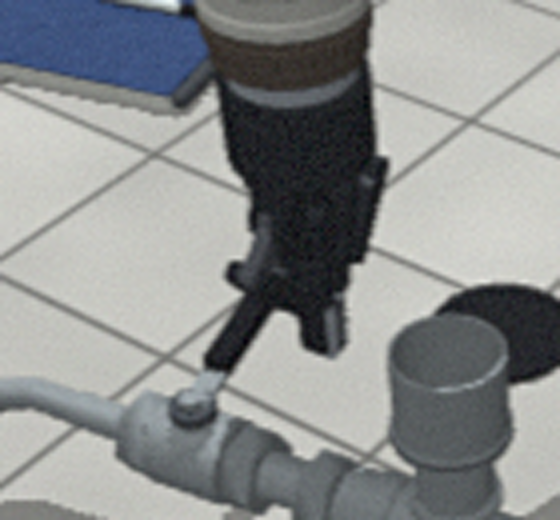

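Request:
servo_tool([
  [[-8,0.5,0,0,0,-0.03],[-8,0,1,0,0,-0.03],[-5,-1,0,0,0,-0.07],[-5,-1,0,0,0,-0.07],[-5,-1,0,0,0,-0.07]],
])

```text
time: 21.35
ee_pos: [0.5505, -0.1432, 0.1048]
tcp_rot: [179.9, 0.0, 114.0]
wrist_force: [-2.2, 2.3, 2.2]
opening: 0.0
```

```bash
python3 plan.py
python3 - <<'E'
from workcell import bot
from h import *
s=bot.camera('scene');crop(s,(170,120,140,130),4,'pics/v4.png')
E
```

```text
21.35 [ 0.5505 -0.1432  0.1048] [1.7990e+02 2.0000e-02 1.1401e+02] [-2.18  2.3   2.19] 0.0
```

View pics/v4.png

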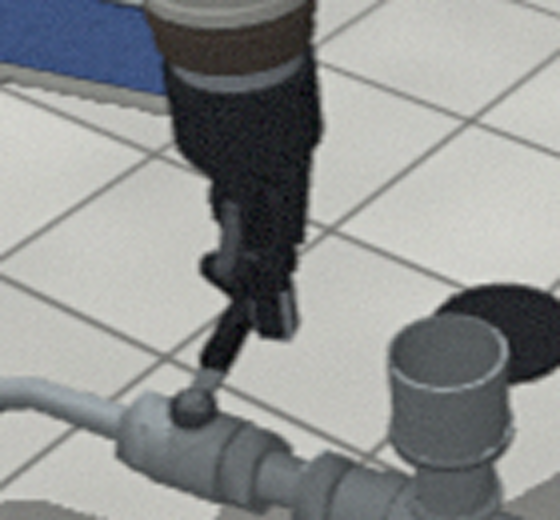

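Contact made and the lever is turning; continue along the arc.

Request:
servo_tool([
  [[-5.3,-1.2,0,0,0,-0.07],[-5.3,-1.2,0,0,0,-0.07],[-5.3,-1.2,0,0,0,-0.07],[-5.3,-1.2,0,0,0,-0.07],[-5.3,-1.2,0,0,0,-0.07]],
])

```text
time: 21.9
ee_pos: [0.5589, -0.1688, 0.1044]
tcp_rot: [180.0, 0.0, 134.0]
wrist_force: [-4.2, 1.8, 2.7]
opening: 0.0004
```

Request:
servo_tool([
  [[-5.3,-1.2,0,0,0,-0.07],[-5.3,-1.2,0,0,0,-0.07],[-5.3,-1.2,0,0,0,-0.07],[-5.3,-1.2,0,0,0,-0.07],[-5.3,-1.2,0,0,0,-0.07]],
])

```text
time: 22.4
ee_pos: [0.5759, -0.1901, 0.1043]
tcp_rot: [-180.0, 0.0, 154.0]
wrist_force: [-5.3, -0.7, 1.3]
opening: -0.0
```

```bash
python3 plan.py
python3 - <<'E'
from workcell import bot
from h import *
s=bot.camera('scene');crop(s,(150,100,160,150),4,'pics/v5.png')
E
```

```text
22.4 [ 0.5759 -0.1901  0.1043] [-1.7996e+02  4.0000e-02  1.5400e+02] [-5.34 -0.67  1.34] -0.0
```

View pics/v5.png

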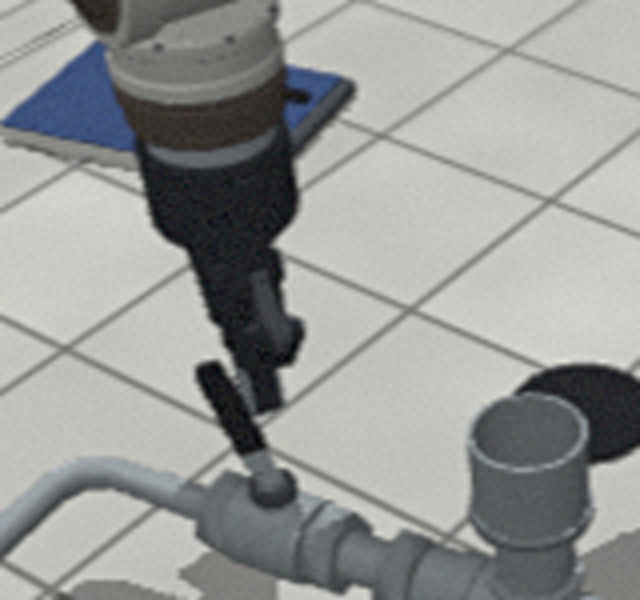

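Request:
servo_tool([
  [[-5.3,-1.2,0,0,0,-0.07],[-5.3,-1.2,0,0,0,-0.07],[-5.3,-1.2,0,0,0,-0.07],[-5.3,-1.2,0,0,0,-0.07],[-5.3,-1.2,0,0,0,-0.07]],
])

```text
time: 22.95
ee_pos: [0.5992, -0.2041, 0.1041]
tcp_rot: [-179.9, 0.0, 174.0]
wrist_force: [-4.2, -3.2, 0.3]
opening: 0.0
```

Request:
servo_tool([
  [[-5.3,-1.2,0,0,0,-0.07],[-5.3,-1.2,0,0,0,-0.07],[-4,-1,0,0,0,-0.05],[-2,0,0,0,0,0]],
])

```text
time: 23.35
ee_pos: [0.6159, -0.2079, 0.1039]
tcp_rot: [-179.9, 0.0, -175.2]
wrist_force: [-4.0, -3.1, 2.1]
opening: 0.0003
```

```bash
python3 plan.py
python3 - <<'E'
from workcell import bot
from h import *
s=bot.camera('scene');crop(s,(150,100,160,150),4,'pics/v6.png')
E
```

```text
23.35 [ 0.6159 -0.2079  0.1039] [-1.7992e+02  4.0000e-02 -1.7523e+02] [-4.   -3.05  2.1 ] 0.0003
```

View pics/v6.png

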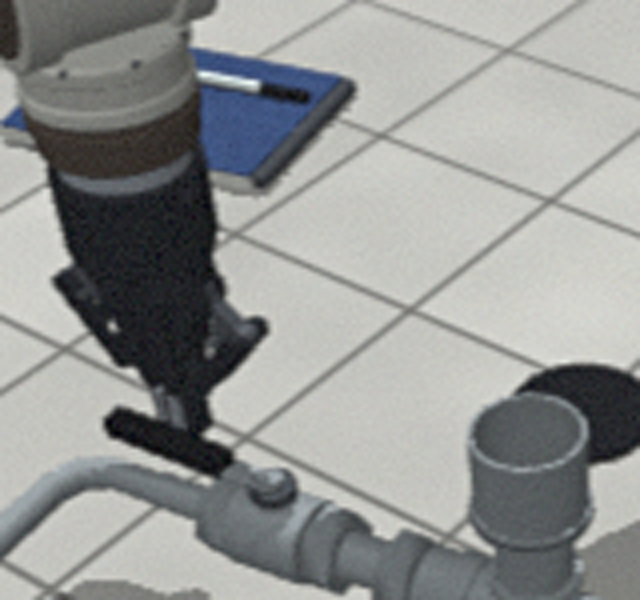

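Request:
servo_tool([
  [[-2,0,0,0,0,0],[-2,0,0,0,0,0],[0,0,0,0,0,0]],
])

```text
time: 23.7
ee_pos: [0.6196, -0.207, 0.1032]
tcp_rot: [-180.0, 0.0, -175.2]
wrist_force: [-3.8, -2.5, 3.0]
opening: 0.0002
```

Request:
servo_tool([
  [[-2,0,0,0,0,0],[-2,0,0,0,0,0],[0,0,0,0,0,0]],
])

```text
time: 24.0
ee_pos: [0.6203, -0.2069, 0.103]
tcp_rot: [180.0, -0.4, -175.2]
wrist_force: [-22.9, -3.3, 11.6]
opening: -0.0
```

Request:
servo_tool([
  [[10,0,0,0,0,0],[15,0,0,0,0,0],[5,0,-20,0,0,0],[0,0,-40,0,0,0],[0,0,-40,0,0,0]],
])

```text
time: 24.5
ee_pos: [0.5935, -0.2085, 0.2036]
tcp_rot: [179.9, 0.0, -175.1]
wrist_force: [0.3, -1.2, 0.9]
opening: 0.0002
```

Request:
servo_tool([
  [[30,0,-20,0,0,0],[40,0,0,0,0,0],[40,0,0,0,0,0],[40,0,0,0,0,0],[40,0,0,0,0,0]],
])

```text
time: 25.0
ee_pos: [0.4034, -0.2249, 0.2228]
tcp_rot: [180.0, 0.1, -175.1]
wrist_force: [0.6, -0.4, -0.3]
opening: 0.0002
```

Request:
servo_tool([
  [[0,0,0,0,0,0],[0,0,0,0,0,0],[0,0,0,0,0,0]],
])

```text
time: 25.3
ee_pos: [0.4052, -0.2253, 0.2229]
tcp_rot: [-180.0, 0.1, -175.1]
wrist_force: [0.1, 0.0, 0.8]
opening: 0.0001
```

```bash
python3 plan.py
python3 - <<'E'
from workcell import bot
from h import *
s=bot.camera('scene');cv2.imwrite('pics/e1.png',s["color"][:,:,::-1])
t=bot.camera('top');crop(t,(190,130,300,220),2.6 and 2,'pics/e2.png');pickle.dump(t,open('topE.pkl','wb'))
E
```

```text
25.3 [ 0.4052 -0.2253  0.2229] [-1.8000e+02  7.0000e-02 -1.7511e+02] [0.12 0.03 0.82] 0.0001
```

View pics/e1.png

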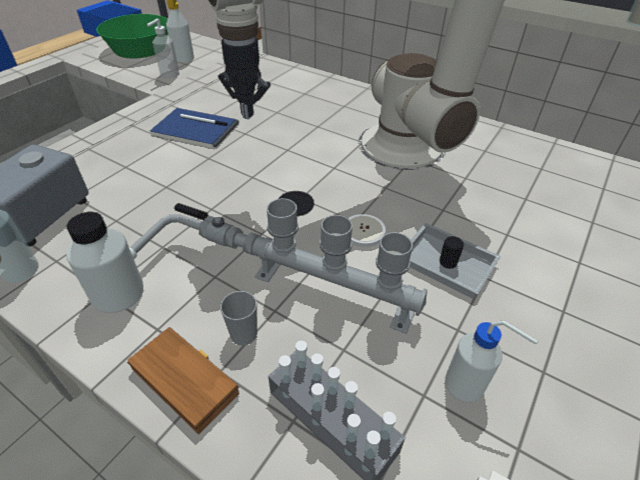

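View pics/e2.png

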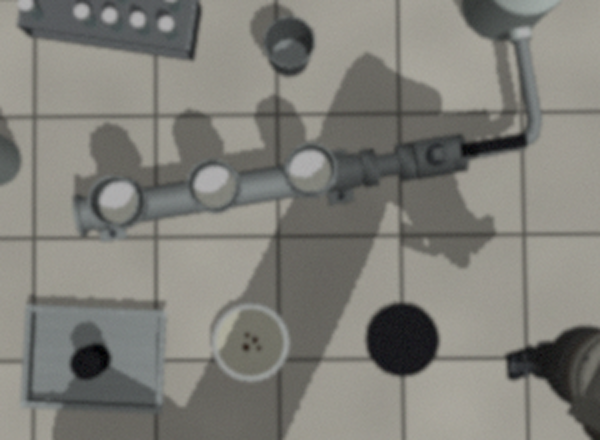

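Lever in line with the pipe, the three funnels in a row and upright, the cap in the tray, and the arm clear.

```bash
python3 -c "
from workcell import bot
print(bot.job_done(), bot.get_obs()['time'])"
```

```text
the job is handed in; nothing more can be done
the job is handed in; nothing more can be done
```

I finished all three steps and handed the job in at about 25 s of the 70 s allowed; the hand-in reports no verdict.

- **Cap:** I pulled it off port2, the port farthest from the valve, and stood it upright near the middle of the tray.
- **Spare funnel:** I lowered it slowly onto the bare spigot. It met the collar at the expected height (TCP 0.168 m), with force rising to about 7 N, and I released it there.
- **Valve:** I pushed the lever round with the closed fingers until it hit its stop, where the force jumped from about 4 N to 23 N. Then I backed the arm away.

**Final checks:** The last pictures show the lever in line with the pipe and all three funnels upright in a row. The cap is in the tray, nothing else looks moved, and the arm is clear of everything. I judged these by eye, without measuring each funnel's offset or the lever angle.

**What disagreed:**
- The side camera showed the held funnel about 5 mm higher than the arm's reading. The contact height matched the arm.
- The lever seemed to start 5 to 9 degrees past closed. I put this down to its starting position or image error, and it did not affect the swing.

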